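Key the carrier head onto the mixer drive

ROBOT

A 6-joint arm with a two-finger parallel gripper is mounted at the origin on a cart in front of the work surface, level with it; the furniture and walls round the work are solid. World frame = base frame: x ahead of the robot, y to its left, z up, the work surface at z = 0. Lengths are in m, angles in rad, forces in N, time in s.
With the tool pointing down it reaches from about 0.375 to 0.925 m from the base axis. Payload 5.7 kg.
Tool frame: the origin (TCP) lies between the finger pads; the fingertips stand 11 mm ahead of it and the grasp point (between the pads) lies 8 mm behind it (bot.tip_reach is the x of the fingertips in the tool frame, in m); x points along the fingers, y is the direction in which the jaws open and shut, and the axes are right-handed (so a half turn about x gives the same grasp; the last joint's range is limited). The gripper opens to 85 mm and grips with 20 to 120 N. Pads are 22 mm wide; open, the fingers measure 114 mm over their backs; the gripper's body (76 mm by 85 mm) begins 54 mm behind the grasp point. The pads swing forward as they close: fully open they stand 13 mm farther back than shut.
Start: joints at [1.132, 0.359, 1.51, -0, 1.272, -0.115], TCP at [0.191, 0.569, 0.242] pointing down, gripper open.
Joint ranges: [-2.97, 2.97], [-1.01, 2.36], [0.21, 2.38], [-0.96, 4.11], [0.2, 2.71], [-2.98, 2.98]. Speed limits (rad/s): [2.39, 2.39, 3.14, 3.14, 3.14, 3.14].

INTERFACE

Orientations are given as a unit quaternion [x, y, z, w].
In Python, from rig import telemetry, cams, ticket, bot gives the robot as it stands.
- The arm moves only by the shell command python3 -m pendant 'ROWS' [FORCE]. ROWS is text: rows parted by semicolons, each of 7 numbers parted by spaces: the shift along the tool's x, y, z in m, then the turn, a rotation vector about the tool's x, y, z in degrees, then the finger opening in m, from 0 to 0.0854. A call has 1 to 12 rows; each row is the pose to reach, as a shift and turn from the pose commanded when the call began, along the tool's axes at that moment; what a row does not reach only later rows make up. A row lasts 1/10 s, in which the tool goes at most 50 mm and 8.59 degrees, less where a joint would pass 70% of its speed; a pose out of reach is approached as far as the arm can. A call with a gripper value outside its range is refused whole. The fingers move at their own pace and stop on an object; FORCE is the grip in N (left out, the last holds). Time passes only in rows, so rows that repeat a pose let the fingers close. It gives the time, the measured TCP pose, the force and the opening at its end, in the units of the state.
- telemetry.read_state(): the state, without advancing time (a new reading comes with each control period).
- cams.capture(name): name is "side" or "top"; returns a dict with "color" (420x560x3 uint8, red, green, blue), "intrinsics" (3x3 intrinsics, pixels), "R" (3x3) and "t" (3): a world point X has camera coordinates R X + t. Camera axes: x right, y down, z forward; pixel columns grow to the right and rows downward; lengths in m; the calibration is good to about 2 mm. A picture is of the moment at which its call begins. There is no depth.
- ticket.sign_off(): hands the job in, once; it reports no verdict.
The state is a dict: "time": time; "joints": joint angles; "joint_velocities": joint speeds; "joint_torque": joint torques, N m; "tool_pos": TCP position; "tcp_rot": TCP orientation; "wrist_force": force on the tool from outside, world axes, zero at the start; "moment": the same for the moment, N m; "opening": finger opening in m.
Only numpy, scipy, OpenCV 4.12 (cv2) and the standard library are available. Lean on these libraries where they do the work, as an engineer would, in place of code of your own. Each camera call takes 0.05 s, during which the arm holds its last target.

TASK

Fit the tube-carrier head to the mixer's drive: take the loose key from its stand and drop it into the slot of the drive shaft until it is all the way down, then slide the carrier head down over the shaft with its keyway on the key until it lies on the washer. Press it firmly home (about 10 N, for half a second) without ever forcing the key or the head with more than 30 N, leave it sitting there, and leave the dish, the box and the bottle nearby where they are.

Things in the scene. Friction and masses are not known exactly. Their poses are not given: they have to be found in the camera images.
- shaft_tip (a point): centre of the top of the drive's upright steel shaft (diameter 24, rounded tip), on its axis, 95 mm above the worktop. A slot 9.6 mm wide runs down the shaft's side, floor 7 mm from the axis, open outward and at the top (mouth edges rounded 1.6 mm). Axes are the housing's: z up, x to its back, y to its left; they do not turn with the shaft.
- collar_top (a point): centre of the top of the fixed collar round the shaft's foot (diameter 48), on the axis, 39 mm below the shaft tip. Inside it the slot goes on as a pocket 24 mm deep, outer wall 18 mm from the axis, floor 63 mm below the shaft tip. Axes as for the shaft tip.
- washer (a joint): squeeze of the springy steel washer (m, 0 free, 2 mm at most, about 30 N per mm) on which the head comes home. It lies on a stiff height-adjustable ring round the shaft (diameter 50, with a notch for the key) just above the collar; the free washer's top is somewhere from 5 to 15 mm above the collar top. That height is not measured: it must be felt.
- drive: the whole drive: low white housing 130 x 120 x 30 mm, fixed; origin on the worktop under the shaft axis. The slot is on its -x side (the front), but the spindle (shaft, collar, ring) may have been locked up to 23 degrees either way of exact -x: that angle is not measured, it must be seen or felt. The spindle does not turn under less than 3 N m.
- key_mid (a point): centre of the loose key: a plain upright steel bar 10 x 8 x 56 mm (x, y, z), 35 g. Its 10 mm side (x) lies along the shaft's radius when in the slot; either way round fits. Fully down, its centre is 35 mm below the shaft tip, about 12 mm from the axis, its top 7 mm below the tip. No room for fingers beside the shaft: hold it by its top 7 mm or so and let it drop the last 15 mm.
- key_stand: grey block 60 x 44 x 20 mm, fixed, origin at the centre of its underside; the key stands at its centre with its lower 14 mm in a pocket and its bottom 6 mm above the worktop, so that the key's top is 62 mm above the worktop
- key: the key, origin at the centre of its lower end, axes as for its centre
- hub_mid (a point): centre of the aluminium carrier head (on its axis, half-way up): 0.32 kg, 58 mm high; flange of diameter 76, 14 mm thick, below, then a neck of diameter 46 with two flats 40 mm apart (across y) to grip. z up. Through bore of diameter 26 with a keyway on the -x side, 9.4 mm wide, reaching 18.8 mm from the axis.
- hub: the carrier head, origin at the centre of its underside (on the worktop at the start), axes as for its centre. Home, its underside lies on the washer, 5 to 15 mm above the collar top; when it is over the shaft but rests on top of the key, its underside is 32 mm above the collar top.
- petri: bystander: a clear round dish with lid, diameter 61, 16 mm high, origin at the centre of its underside
- coverglass: bystander: a small square box 50 x 50 x 20 mm, origin at the centre of its underside
- buffer: bystander: a white bottle with a cap, diameter 45, 110 mm high, origin at the centre of its underside
There are look-alikes about, which are no part of the job. There is more than one size of the drive; the one meant has the size given above.

How it is judged:
On the way, in this order (a step that is already met when the one before it is completed fails the run):
1. the key stands fully down in the slot of the shaft, let go (z of key_mid in the frame of shaft_tip below -0.0325 m and horizontal distance between key_mid and shaft_tip below 0.015 m and angle between key's own z axis and vertical below 0.12 rad and contact force between the fingers and key below 0.1 N), for 0.2 s.
2. the head lies home on the washer over the key and is pressed down (its weight and a push, more than 7 N in all) for 0.3 s (z of hub_mid in the frame of shaft_tip below 0.0065 m and horizontal distance between hub_mid and shaft_tip below 0.003 m and contact force between hub and drive above 7 N and value of joint washer above 0.00015 m), for 0.3 s.
At the end, for the whole second after the job is handed in: the key is fully down in the shaft's slot (within 2.5 mm of its floor) and the carrier head is home over it: down on the washer with its weight on it, within 3 mm of the shaft axis, level within 3 degrees, at rest and let go (z of key_mid in the frame of shaft_tip below -0.0325 m and horizontal distance between key_mid and shaft_tip below 0.015 m and z of hub_mid in the frame of shaft_tip below 0.0065 m and horizontal distance between hub_mid and shaft_tip below 0.003 m and angle between hub's own z axis and vertical below 0.05 rad and linear speed of hub below 0.02 m/s and value of joint washer above 3e-05 m); the robot touches nothing.
It fails at once if the key was forced against the drive with more than 30 N (contact force between key and drive above 30 N).
It fails at once if the head was forced against the drive with more than 30 N (contact force between hub and drive above 30 N).
It fails at once if the head was forced against the key with more than 30 N (contact force between hub and key above 30 N).
It fails at once if a bystander (dish, box or bottle) was moved more than 30 mm (distance of any of petri, coverglass, buffer from where it was at the start of the episode above 0.03 m).
It also fails if it takes over 72 s, if anything falls off the work surface, if the arm or the gripper's body presses on something with over 40 N, if the wrist force passes 120 N, or if a joint passes its speed limit or range.

## Working session

There is one attempt and no reset: what is moved stays moved. The work goes in short steps, Python scripts to look and compute and a shell command to move; the robot and the scene stay as the last step left them, time stands still between calls to the robot, and variables do not carry over. Pictures are saved under pics/ and viewed, and the job is handed in when it is done.

```bash
ls; mkdir -p pics; python3 - <<'E'
from rig import telemetry, cams, ticket, bot
import cv2
s=telemetry.read_state();print(s)
print(bot.tip_reach)
for n in("side","top"):
    c=cams.capture(n);cv2.imwrite(f"pics/{n}0.png",c["color"][:,:,::-1]);print(n,c["intrinsics"],c["R"],c["t"], -c["R"].T@c["t"])
E
```

```text
pics
{'time': 0.0, 'joints': array([ 1.13192321e+00,  3.59494019e-01,  1.51146343e+00, -1.01803435e-05,
        1.27248721e+00, -1.15110644e-01]), 'joint_velocities': array([-0.00028094,  0.00033047, -0.00018836,  0.00020367,  0.00094736,
       -0.00084837]), 'joint_torque': array([ 1.13756243e-03, -5.27648985e+01, -2.78612959e+01,  4.97045085e-05,
        1.35613789e-02, -1.34320544e-05]), 'tool_pos': array([0.19061042, 0.56820852, 0.24144831]), 'tcp_rot': array([ 0.11333617,  0.69803756, -0.11459769,  0.69768606]), 'wrist_force': array([-0.93097778,  0.30901841,  0.86209319]), 'moment': array([ 0.02641948, -0.01661665, -0.01102654]), 'opening': 0.08535129666256183}
0.011
side [[470.92567235   0.         280.58306305]
 [  0.         470.92567235 208.91349359]
 [  0.           0.           1.        ]] [[-0.99609859 -0.08801534 -0.00639548]
 [-0.02475485  0.34824972 -0.93707488]
 [ 0.08470419 -0.93326064 -0.34906987]] [0.52498759 0.11140107 1.05381451] [0.43643461 0.99089517 0.47560358]
top [[421.4758875    0.         286.56223685]
 [  0.         421.4758875  211.09767584]
 [  0.           0.           1.        ]] [[ 0.03715256 -0.99930853 -0.00146939]
 [-0.97326452 -0.03585069 -0.22687198]
 [ 0.22666242  0.00985898 -0.97392348]] [-0.09264671  0.54598153  0.9972486 ] [ 0.30878773 -0.08284068  1.0949756 ]
```

View pics/side0.png

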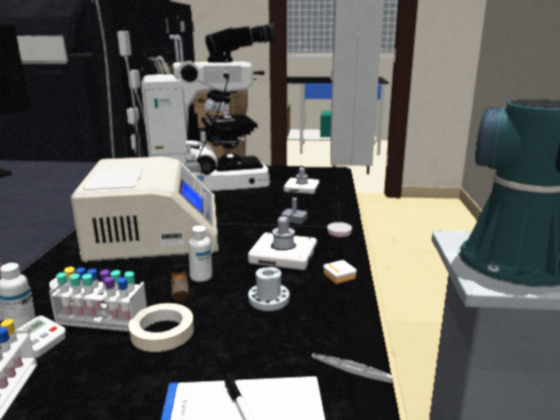

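View pics/top0.png

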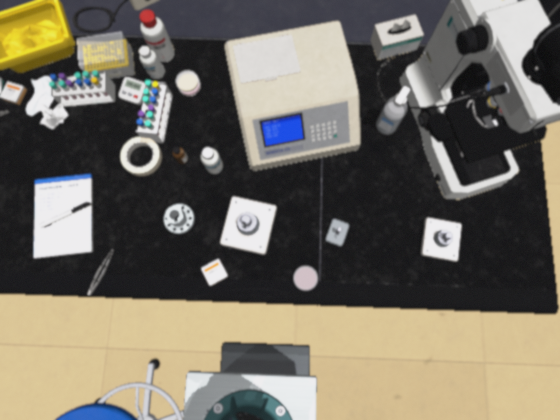

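```bash
cat > h.py <<'E'
import numpy as np,cv2
from rig import telemetry,cams,ticket,bot
def cap(n,name=None):
    c=cams.capture(n)
    if name: cv2.imwrite(f"pics/{name}.png",c["color"][:,:,::-1])
    return c
def onz(c,u,v,z):
    K,R,t=c["intrinsics"],c["R"],c["t"]
    o=-R.T@t; d=R.T@np.linalg.inv(K)@np.array([u,v,1.]); return o+d*(z-o[2])/d[2]
def proj(c,X):
    p=c["intrinsics"]@(c["R"]@np.asarray(X,float)+c["t"]); return p[:2]/p[2]
def tri(cs,uvs):
    A=[]
    P=[c["intrinsics"]@np.c_[c["R"],c["t"]] for c in cs]
    X=cv2.triangulatePoints(P[0],P[1],np.array(uvs[0],float).reshape(2,1),np.array(uvs[1],float).reshape(2,1)).ravel()
    return X[:3]/X[3]
def crop(c,u,v,w,h,k,name):
    im=c["color"][max(0,v-h):v+h,max(0,u-w):u+w,::-1]
    cv2.imwrite(f"pics/{name}.png",cv2.resize(im,None,fx=k,fy=k,interpolation=cv2.INTER_CUBIC))
E
python3 - <<'E'
from h import *
t=cap("top");s=cap("side")
crop(t,248,225,40,30,10,"t_drive");crop(t,440,240,40,30,8,"t_drive2")
crop(t,178,218,30,22,13,"t_hub");crop(t,338,232,30,22,13,"t_key")
crop(s,284,240,40,30,10,"s_drive");crop(s,268,288,40,30,10,"s_hub");crop(s,294,212,30,22,13,"s_key")
a=[cv2.resize(cv2.imread(f"pics/{n}.png"),(400,300)) for n in("t_drive","t_drive2","t_hub","t_key")]
cv2.imwrite("pics/m1.png",np.vstack([np.hstack(a[:2]),np.hstack(a[2:])]))
a=[cv2.resize(cv2.imread(f"pics/{n}.png"),(400,300)) for n in("s_drive","s_hub","s_key","s_key")]
cv2.imwrite("pics/m2.png",np.vstack([np.hstack(a[:2]),np.hstack(a[2:])]))
E
```

```text
(no output)
```

View pics/m1.png

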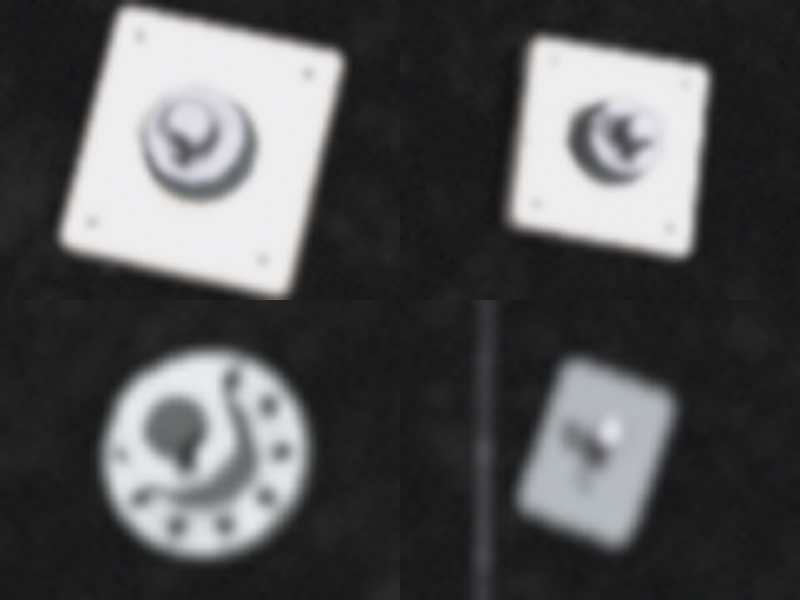

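View pics/m2.png

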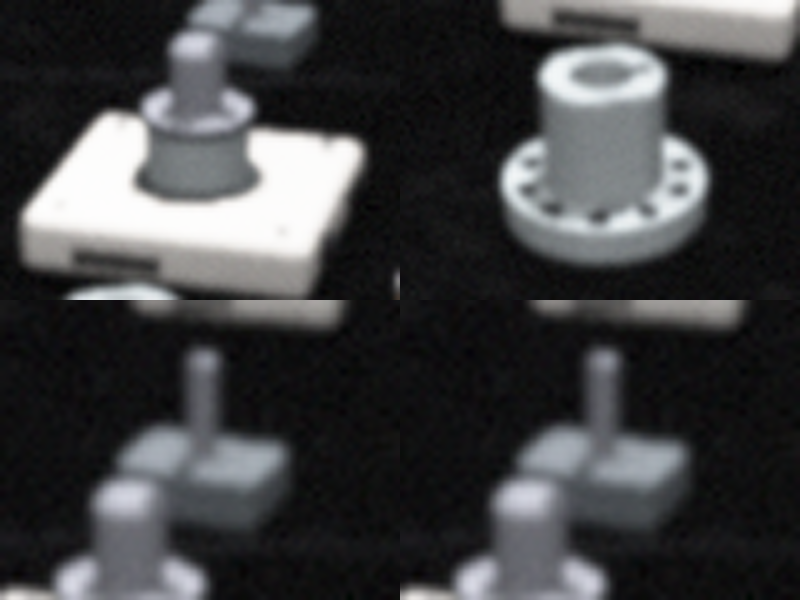

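```bash
python3 - <<'E'
from h import *
import pickle
d={}
for n in("top","side"):
    cs=[cap(n) for _ in range(8)]
    c=cs[0]; c["color"]=np.mean([x["color"].astype(float) for x in cs],0); d[n]=c
pickle.dump(d,open("avg.pkl","wb"))
t=d["top"]
def rect(c,x0,y0,w,h,z,res,name):
    # image up=+x, left=+y, res m/px
    W,H=int(w/res),int(h/res)
    pts=[(x0+h/2,y0+w/2),(x0+h/2,y0-w/2),(x0-h/2,y0-w/2),(x0-h/2,y0+w/2)]
    src=np.float32([proj(c,(a,b,z)) for a,b in pts])
    M=cv2.getPerspectiveTransform(src,np.float32([(0,0),(W,0),(W,H),(0,H)]))
    im=cv2.warpPerspective(c["color"].astype(np.float32),M,(W,H),flags=cv2.INTER_CUBIC)
    return np.clip(im,0,255).astype(np.uint8)
for nm,(u,v,z) in dict(drive=(248,225,.03),drive2=(442,240,.03),hub=(178,218,.014),stand=(338,232,.02)).items():
    p=onz(t,u,v,z);im=rect(t,p[0],p[1],.2,.2,z,.00025,nm)
    g=cv2.cvtColor(im,cv2.COLOR_RGB2GRAY);th=dict(drive=150,drive2=150,hub=100,stand=80)[nm]
    b=(g>th).astype(np.uint8);cs,_=cv2.findContours(b,cv2.RETR_EXTERNAL,cv2.CHAIN_APPROX_NONE)
    k=max((k for k in cs if cv2.pointPolygonTest(k,(400,400),False)>=0),key=cv2.contourArea)
    r=cv2.minAreaRect(k);cx,cy=r[0]
    print(nm,p.round(4),"rect ctr",p[0]-(cy-400)*.00025,p[1]-(cx-400)*.00025,"size mm",np.array(r[1])*.25,"ang",r[2])
    cv2.imwrite(f"pics/r_{nm}.png",im[100:700,100:700,::-1])
im=np.clip(t["color"],0,255).astype(np.uint8);
for z,nm in((.095,"rt"),(.056,"rc")):
    p=onz(t,248,225,.03); g=rect(t,p[0],p[1],.08,.06,z,.0001,nm); cv2.imwrite(f"pics/{nm}.png",g[:,:,::-1]); print(nm,p)
E
```

```text
drive [0.5163 0.0258 0.03  ] rect ctr 0.5181261305023016 0.025981315356119816 size mm [120.37549591 130.70802307] ang 10.634760856628418
drive2 [ 0.4956 -0.4713  0.03  ] rect ctr 0.4990800530759922 -0.4702620051474846 size mm [91.39807129 99.89677429] ang 8.895856857299805
hub [0.5313 0.2121 0.014 ] rect ctr 0.5315399979664642 0.2111307826988085 size mm [82.  81.5] ang 90.0
stand [ 0.5084 -0.2071  0.02  ] rect ctr 0.5086774763242268 -0.2046754075879654 size mm [49.23950577 66.64664459] ang 18.58692741394043
rt [0.51625404 0.025805   0.03      ]
rc [0.51625404 0.025805   0.03      ]
```

View pics/rt.png

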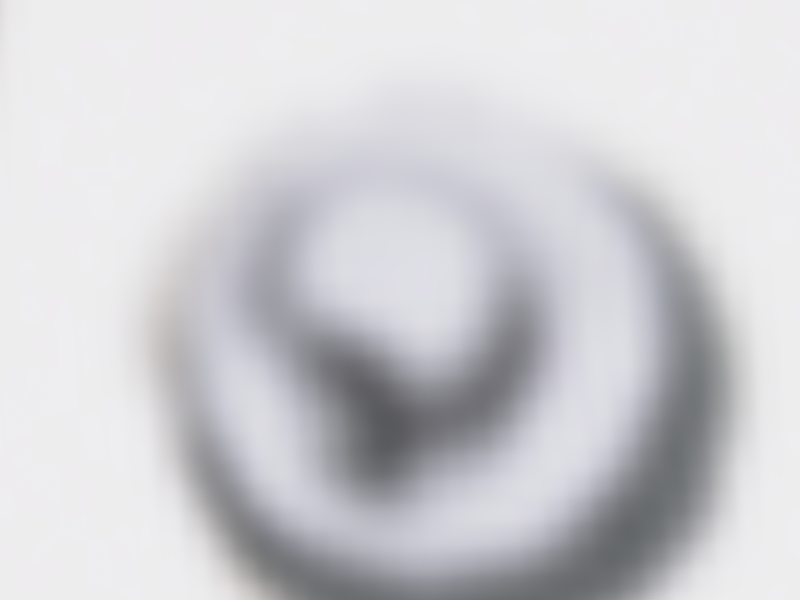

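View pics/r_stand.png

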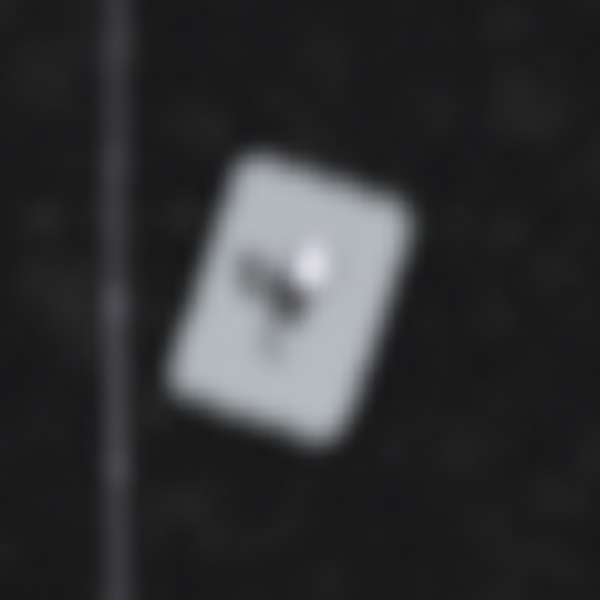

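View pics/r_hub.png

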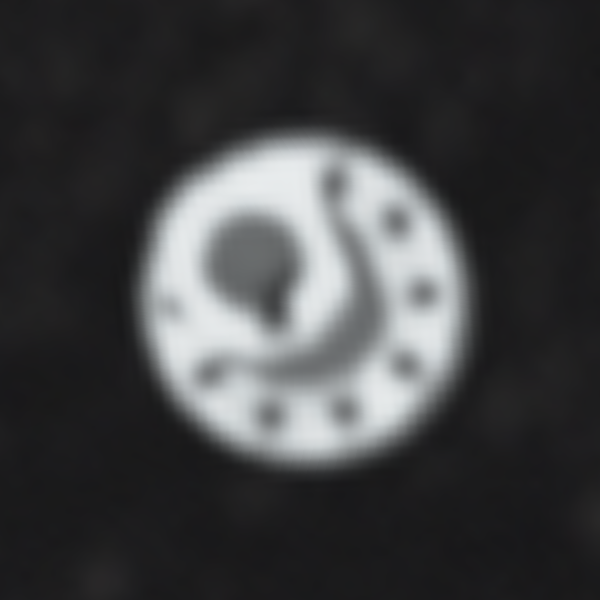

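```bash
cat > ov.py <<'E'
from h import *
import pickle,sys
def ov(ax,yaw,slot,zr,name,ks=12):
    d=pickle.load(open("avg.pkl","rb"));out=[]
    for n in("top","side"):
        c=d[n];p0=proj(c,(ax[0],ax[1],.075));u0,v0=int(p0[0])-16,int(p0[1])-18
        im=cv2.resize(np.clip(c["color"][v0:v0+36,u0:u0+32],0,255).astype(np.uint8)[:,:,::-1],None,fx=ks,fy=ks,interpolation=cv2.INTER_CUBIC)
        raw=im.copy()
        a=np.radians(slot); e=np.array([-np.cos(a),-np.sin(a)]) ; f=np.array([-e[1],e[0]])
        def draw(pts,col):
            q=np.array([((proj(c,P)-[u0,v0])+.5)*ks-.5 for P in pts]);cv2.polylines(im,[np.int32(np.round(q*8))],False,col,1,cv2.LINE_AA,3)
        th=np.linspace(0,2*np.pi,60)
        for z,r,col in((.095,10.4,(0,0,255)),(.0934,12,(0,128,255)),(zr,25,(0,255,0)),(.056,24,(255,0,0)),(zr,12,(0,255,255))):
            draw([(ax[0]+r/1e3*np.cos(t),ax[1]+r/1e3*np.sin(t),z) for t in th],col)
        for z,r0,r1 in((.0934,7,12),(zr,12,18.8)):
            draw([(*(ax+e*r/1e3+f*s*.0048),z) for r,s in((r1,-1),(r0,-1),(r0,1),(r1,1))],(255,0,255))
        out.append(np.hstack([raw,im]))
    cv2.imwrite(f"pics/{name}.png",np.hstack(out)[:, :]) if 0 else [cv2.imwrite(f"pics/{name}_{n}.png",o) for n,o in zip("ts",out)]
if __name__=="__main__":
    ov(np.array([.5183,.0262]),0,float(sys.argv[1]),float(sys.argv[2]),sys.argv[3])
E
python3 ov.py -22 0.066 o1
```

```text
(no output)
```

View pics/o1_t.png

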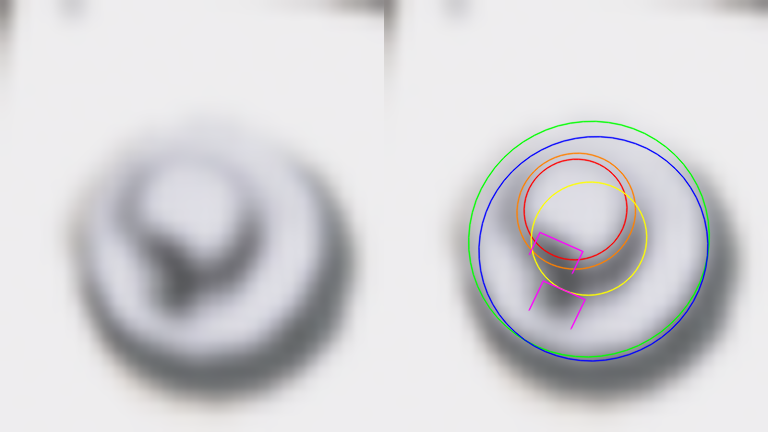

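View pics/o1_s.png

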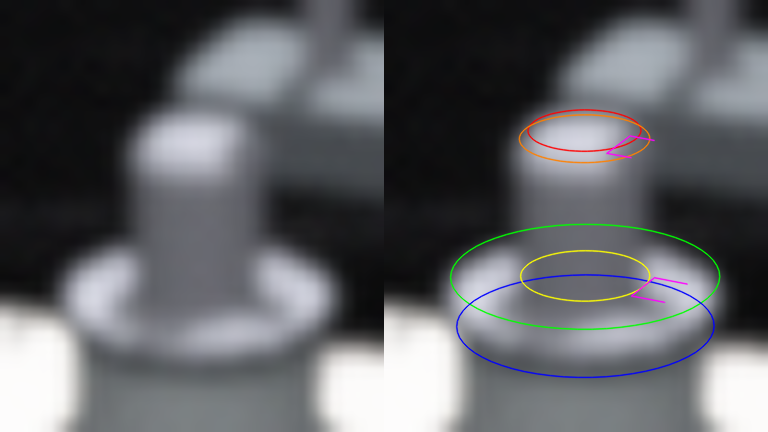

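```bash
python3 - <<'E'
from h import *
import pickle
c=pickle.load(open("avg.pkl","rb"))["top"]
g=c["color"].mean(2).astype(np.float32)
ax=np.array([.5183,.0262])
def samp(r,z,angs):
    out=[]
    for a in angs:
        a=np.radians(a);p=proj(c,(ax[0]-r/1e3*np.cos(a),ax[1]-r/1e3*np.sin(a),z))
        out.append(cv2.getRectSubPix(g,(1,1),(float(p[0]),float(p[1])))[0,0])
    return np.int32(out)
angs=np.arange(-70,75,5);print("      ",angs)
for z in(.0625,.066):
  for r in(14,16,18,20,22,24):print(z,r,samp(r,z,angs))
for r in(5,6,7,8,9,10,11,12):print("tip",r,samp(r,.0945,angs))
for r in(12,):
  for z in(.09,.085,.08,.075):print("wall",z,samp(r,z,angs))
E
```

```text
[-70 -65 -60 -55 -50 -45 -40 -35 -30 -25 -20 -15 -10  -5   0   5  10  15
  20  25  30  35  40  45  50  55  60  65  70]
0.0625 14 [169 172 172 168 162 151 138 127 121 115 121 128 144 160 172 182 187 191
 193 195 196 199 203 204 207 211 209 208 209]
0.0625 16 [197 199 198 194 184 173 163 154 145 143 145 155 167 182 193 202 206 208
 210 212 214 217 217 219 220 220 222 220 220]
0.0625 18 [215 216 213 209 205 196 188 181 177 176 173 179 186 197 205 211 213 215
 217 218 220 219 221 221 222 222 221 222 221]
0.0625 20 [218 217 215 216 212 209 203 200 193 190 192 192 195 199 203 206 207 209
 213 215 213 214 213 213 213 214 213 213 215]
0.0625 22 [204 202 203 203 204 201 198 192 189 181 179 182 184 185 187 187 187 190
 192 194 194 192 190 188 188 188 190 188 190]
0.0625 24 [181 176 169 172 173 172 168 165 158 154 151 150 151 154 156 154 152 153
 157 161 162 158 154 151 150 153 153 154 154]
0.066 14 [169 172 174 170 165 156 144 131 120 112 114 120 132 148 161 171 178 181
 183 185 186 191 194 196 200 204 202 202 202]
0.066 16 [197 199 199 196 189 178 165 155 144 137 134 144 154 170 183 193 199 2
[... 1381 characters left out ...]
28 139 144
 150 154 154 155 155 155 154 153 155 156 157]
tip 12 [163 160 157 153 146 140 134 127 119 112 108 100 101 102 107 116 125 130
 137 139 140 140 139 139 139 140 141 142 143]
wall 0.09 [159 157 154 147 143 137 131 125 118 113 105  97  97  98 104 111 117 121
 124 126 128 129 128 125 130 132 131 132 140]
wall 0.085 [156 153 147 145 140 135 131 125 118 110 100  97  96  96 103 110 114 119
 121 120 118 120 121 122 124 127 127 130 139]
wall 0.08 [151 146 145 141 138 136 131 124 116 106  98  96  92  96 101 107 112 118
 120 122 122 122 118 125 129 128 131 137 140]
wall 0.075 [144 144 142 140 139 136 129 121 112 102  97  95  96 104 113 119 124 127
 127 126 129 130 131 135 138 139 142 146 149]
```

```bash
cat > loc.py <<'E'
from h import *
import pickle
from scipy.spatial.transform import Rotation as Rr
d=pickle.load(open("avg.pkl","rb"))
def rect(c,x0,y0,w,h,z,res):
    W,H=int(w/res),int(h/res)
    pts=[(x0+h/2,y0+w/2),(x0+h/2,y0-w/2),(x0-h/2,y0-w/2),(x0-h/2,y0+w/2)]
    src=np.float32([proj(c,(a,b,z)) for a,b in pts])
    M=cv2.getPerspectiveTransform(src,np.float32([(0,0),(W,0),(W,H),(0,H)]))
    return np.clip(cv2.warpPerspective(c["color"].astype(np.float32),M,(W,H),flags=cv2.INTER_CUBIC),0,255).astype(np.uint8)
E
python3 - <<'E'
from loc import *
t=d["top"];s=d["side"]
im=rect(t,.5315,.2111,.12,.09,.058,.00015);cv2.imwrite("pics/h58.png",im[:,:,::-1])
im=rect(t,.5087,-.2047,.048,.036,.062,.00006);cv2.imwrite("pics/k62.png",im[:,:,::-1])
print(Rr.from_quat(telemetry.read_state()["tcp_rot"]).as_matrix().round(3))
# side: hub 
for n,p in dict(hubtop=(.5315,.2111,.058),key=(.5087,-.2047,.062),stand=(.5087,-.2047,.02),shaft=(.5183,.0262,.095)).items(): print(n,proj(t,p).round(1),proj(s,p).round(1))
def crop2(c,u,v,k,name):
    cv2.imwrite(f"pics/{name}.png",cv2.resize(np.clip(c["color"][v-24:v+24,u-32:u+32],0,255).astype(np.uint8)[:,:,::-1],None,fx=k,fy=k,interpolation=cv2.INTER_CUBIC)); print(name,u-32,v-24,k)
crop2(s,296,212,12,"sk");crop2(s,268,285,12,"sh")
E
```

```text
[[-0.     0.318  0.948]
 [-0.     0.948 -0.318]
 [-1.    -0.    -0.   ]]
hubtop [174.  214.3] [268.1 271.6]
key [339.  228.8] [293.9 197.5]
stand [337.1 231.8] [293.9 212.1]
shaft [245.5 218.9] [283.2 217.4]
sk 264 188 12
sh 236 261 12
```

View pics/h58.png

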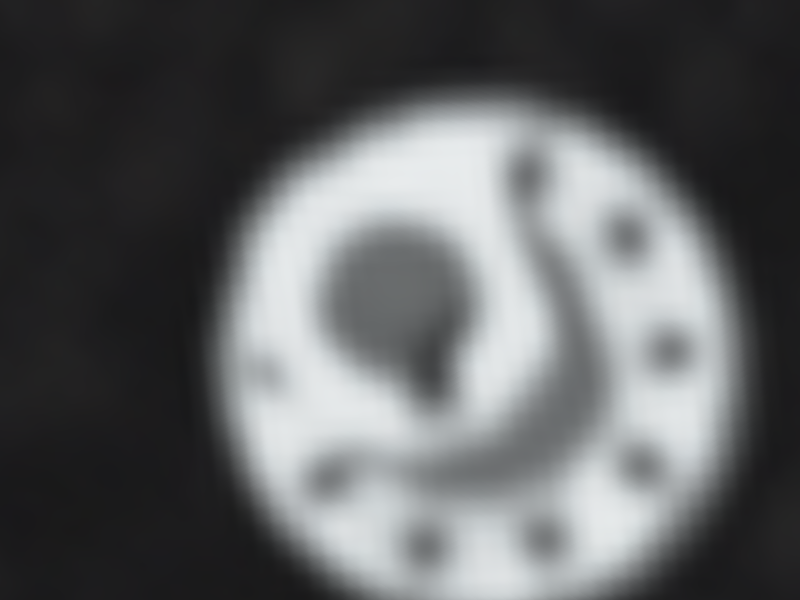

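View pics/k62.png

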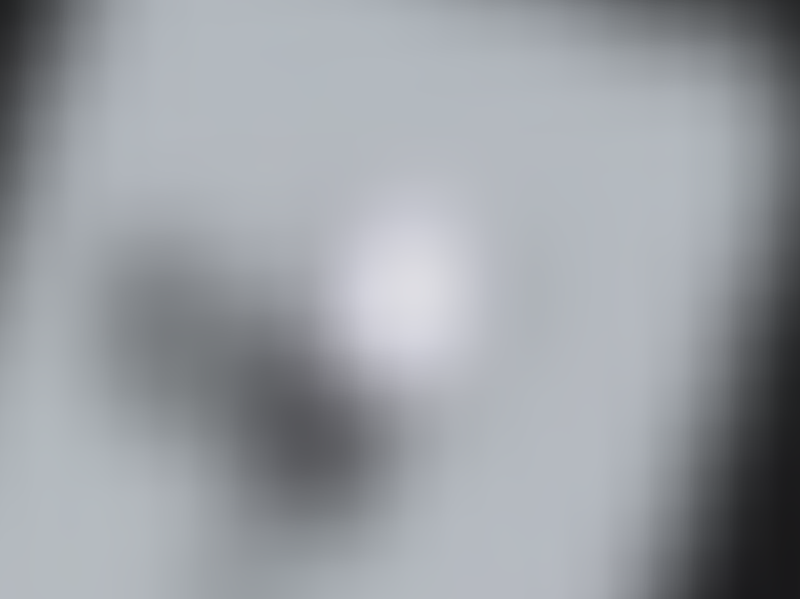

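View pics/sk.png

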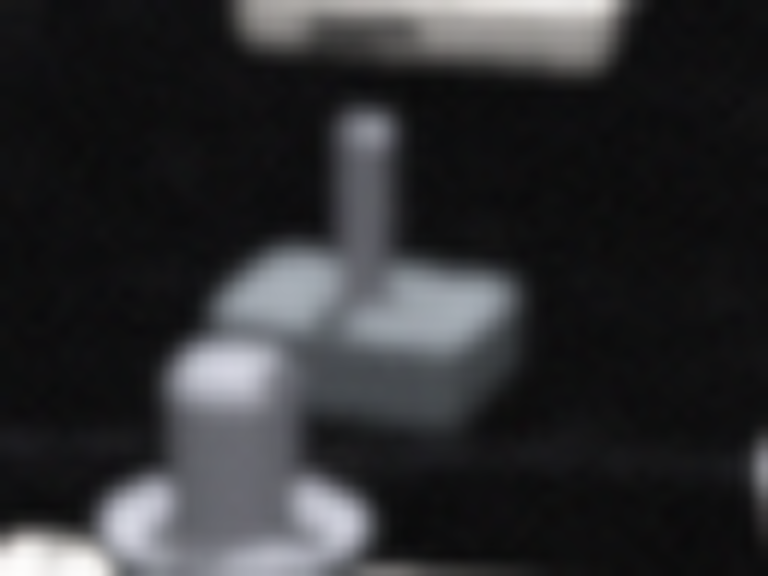

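View pics/sh.png

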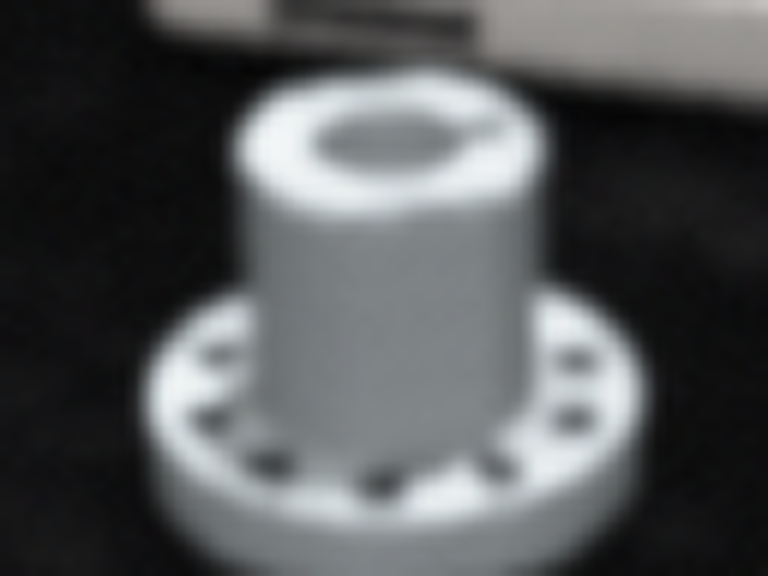

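```bash
python3 - <<'E'
from loc import *
from scipy.optimize import least_squares
t=d["top"]
P=[(525,170),(627,237),(670,350),(640,465),(543,540),(425,548),(328,475)]
q=[]
for u,v in P:
    X=(.5315+(300-v)*.00015,.2111+(400-u)*.00015,.058);p=proj(t,X);q.append(onz(t,*p,.014)[:2])
q=np.array(q)
f=lambda p:np.hypot(q[:,0]-p[0],q[:,1]-p[1])-p[2]
r=least_squares(f,[.53,.21,.03]);print(r.x,(r.fun*1e3).round(2))
print(np.degrees(np.arctan2(q[:,1]-r.x[1],q[:,0]-r.x[0])).round(1)%30)
g=lambda c:c["color"].mean(2)
s=d["side"]
for row in(222,224,226,228): print("shaft side row",row,g(s)[row,274:296].round(0))
for row in(202,204,206): print("key",row,g(s)[row,286:304].round(0))
E
```

```text
[0.53173016 0.21130146 0.03016522] [ 0.26 -0.11 -0.18  0.05 -0.11  0.55 -0.45]
[16.2  9.4  2.7 26.7 19.6 14.2  7.6]
shaft side row 222 [ 17.  17.  23.  45.  80. 103. 116. 123. 128. 129. 129. 121. 110.  99.
  82.  59.  49.  49.  51.  52.  57.  59.]
shaft side row 224 [ 27.  26.  26.  45.  73.  93. 101. 106. 106. 109. 108. 106. 101.  95.
  75.  47.  28.  22.  24.  26.  28.  27.]
shaft side row 226 [ 22.  26.  36.  50.  75.  93. 102. 105. 107. 108. 107. 106. 102.  95.
  79.  59.  43.  34.  30.  30.  26.  26.]
shaft side row 228 [ 95. 127. 151. 148. 119. 101. 102. 105. 107. 108. 108. 106. 104. 108.
 128. 149. 143. 116.  83.  55.  32.  21.]
key 202 [15. 16. 16. 15. 19. 40. 72. 92. 98. 89. 63. 34. 18. 14. 16. 14. 14. 15.]
key 204 [14. 13. 15. 15. 19. 40. 72. 92. 97. 90. 63. 35. 18. 15. 14. 15. 14. 14.]
key 206 [14. 16. 16. 17. 18. 41. 71. 92. 98. 88. 62. 35. 21. 14. 16. 15. 17. 18.]
```

```bash
python3 -m pendant '0 -0.257 0.391 0 0 0 0.05;0 -0.257 0.391 0 0 0 0.05;0 -0.257 0.391 0 0 0 0.05;0 -0.257 0.391 0 0 0 0.05;0 -0.257 0.391 0 0 0 0.05;0 -0.257 0.391 0 0 0 0.05;0 -0.257 0.391 0 0 0 0.05;0 -0.257 0.391 0 0 0 0.05;0 -0.257 0.391 0 0 0 0.05;0 -0.257 0.391 0 0 0 0.05;0 -0.257 0.391 0 0 0 0.05;0 -0.257 0.391 0 0 0 0.05' 30; cat > go.py <<'E'
import sys
from h import *
from scipy.spatial.transform import Rotation as Rr
s=telemetry.read_state();R=Rr.from_quat(s["tcp_rot"]).as_matrix()
print("pos",s["tool_pos"].round(4),"zyaw",np.degrees(np.arctan2(R[1,2],R[0,2])).round(2),"xdir",R[:,0].round(3),"F",s["wrist_force"].round(1),"M",s["moment"].round(2),"op",round(s["opening"],4),"t",round(s["time"],2))
if len(sys.argv)>3: print("shift",(R.T@(np.array(list(map(float,sys.argv[1:4])))-s["tool_pos"])).round(4))
E
python3 go.py .509 -.205 .15
```

```text
time: 2.2
tool_pos: [0.4795, 0.2007, 0.2422]
tcp_rot: [0.114, 0.698, -0.114, 0.698]
wrist_force: [0.1, 0.3, -0.4]
opening: 0.0501
pos [0.4795 0.2007 0.2422] zyaw -18.63 xdir [-0.001  0.    -1.   ] F [ 0.1  0.3 -0.4] M [-0.07  0.03 -0.03] op 0.0501 t 2.2
shift [ 0.092  -0.3751  0.1576]
```

```bash
python3 -m pendant '0.09 -0.375 0.158 0 0 0 0.035;0.09 -0.375 0.158 0 0 0 0.035;0.09 -0.375 0.158 0 0 0 0.035;0.09 -0.375 0.158 0 0 0 0.035;0.09 -0.375 0.158 0 0 0 0.035;0.09 -0.375 0.158 0 0 0 0.035;0.09 -0.375 0.158 0 0 0 0.035;0.09 -0.375 0.158 0 0 0 0.035;0.09 -0.375 0.158 0 0 0 0.035;0.09 -0.375 0.158 0 0 0 0.035;0.09 -0.375 0.158 0 0 0 0.035' 30; python3 go.py .509 -.205 .066
python3 - <<'E'
from h import *
t=cap("top");s=cap("side")
crop(t,340,222,40,30,5,"a");crop(s,294,190,40,30,5,"b")
cv2.imwrite("pics/k1.png",np.hstack([cv2.imread("pics/a.png"),cv2.imread("pics/b.png")]))
E
```

```text
time: 3.3
tool_pos: [0.51, -0.2032, 0.1522]
tcp_rot: [0.114, 0.698, -0.113, 0.698]
wrist_force: [-0.5, 0.5, 0.9]
opening: 0.0351
pos [ 0.51   -0.2032  0.1522] zyaw -18.52 xdir [-0.001  0.001 -1.   ] F [-0.5  0.5  0.9] M [ 0.03  0.03 -0.01] op 0.0351 t 3.3
shift [ 0.0862 -0.0021 -0.0003]
```

View pics/k1.png

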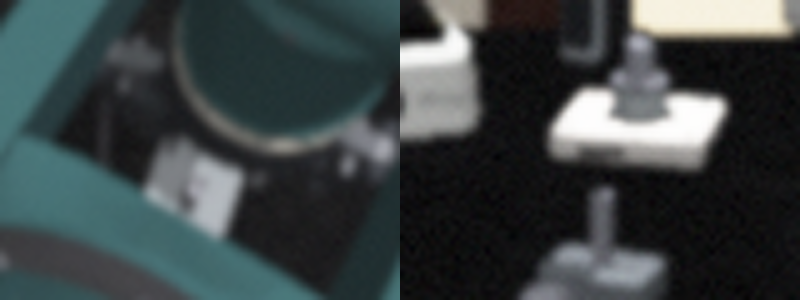

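```bash
python3 -m pendant '0.04 -0.001 0 0 0 0 0.035;0.06 -0.001 0 0 0 0 0.035;0.08 -0.001 0 0 0 0 0.035;0.085 -0.001 0 0 0 0 0.035;0.085 -0.001 0 0 0 0 0.035' 30; python3 go.py .509 -.205 .066
python3 - <<'E'
from h import *
s=cap("side")
crop(s,294,195,32,24,12,"k2")
E
```

```text
time: 3.9
tool_pos: [0.5096, -0.2045, 0.0672]
tcp_rot: [0.114, 0.698, -0.113, 0.697]
wrist_force: [0.3, -0.2, -0.3]
opening: 0.0348
pos [ 0.5096 -0.2045  0.0672] zyaw -18.46 xdir [-0.001  0.001 -1.   ] F [ 0.3 -0.2 -0.3] M [ 0.03  0.04 -0.01] op 0.0348 t 3.9
shift [ 0.0012 -0.0007 -0.0004]
```

View pics/k2.png

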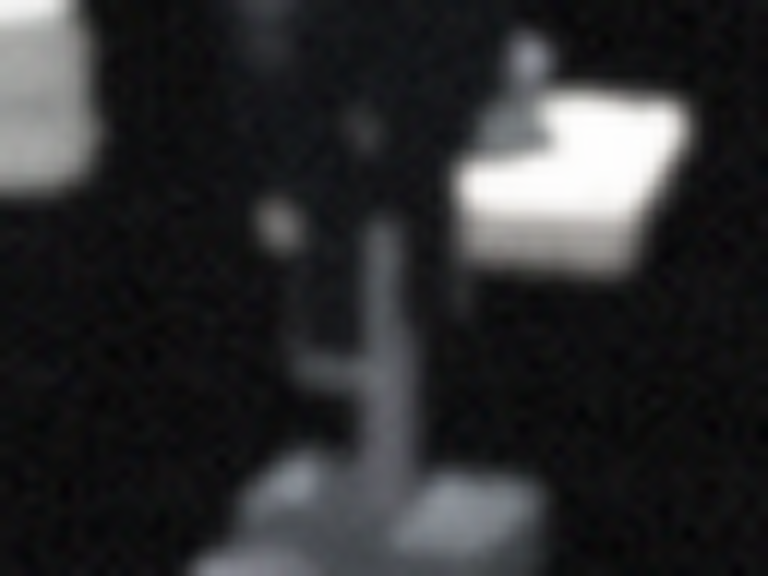

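```bash
python3 -m pendant '0.0012 -0.0007 -0.0004 0 0 0 0.035;0.0012 -0.0007 -0.0004 0 0 0 0.0;0.0012 -0.0007 -0.0004 0 0 0 0.0;0.0012 -0.0007 -0.0004 0 0 0 0.0;0.0012 -0.0007 -0.0004 0 0 0 0.0;0.0012 -0.0007 -0.0004 0 0 0 0.0;0.0012 -0.0007 -0.0004 0 0 0 0.0' 40; python3 go.py .509 -.205 .066
python3 - <<'E'
from h import *
s=cap("side")
crop(s,294,195,32,24,12,"k3")
E
```

```text
time: 4.65
tool_pos: [0.5101, -0.207, 0.0669]
tcp_rot: [0.114, 0.697, -0.114, 0.698]
wrist_force: [0.2, -0.6, 6.7]
opening: 0.0054
pos [ 0.5101 -0.207   0.0669] zyaw -18.56 xdir [ 0.001 -0.001 -1.   ] F [ 0.2 -0.6  6.7] M [0.08 0.   0.  ] op 0.0054 t 4.65
shift [ 0.0009  0.0015 -0.0016]
```

View pics/k3.png

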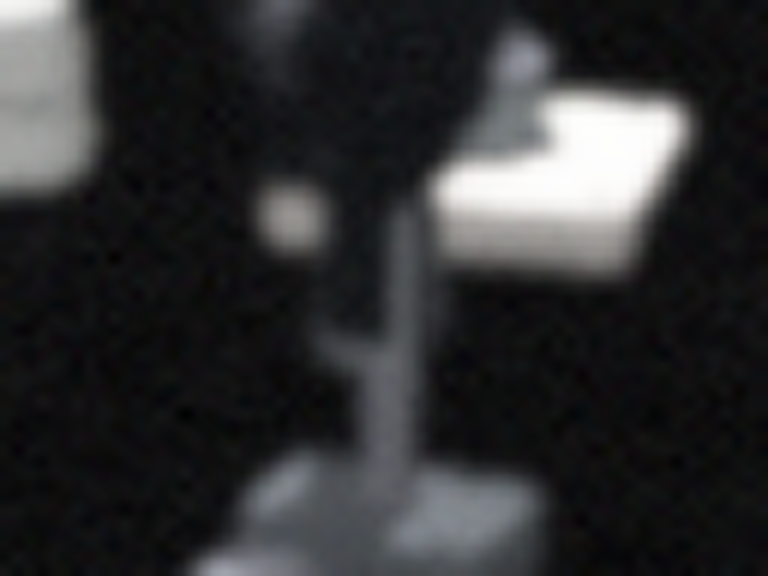

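```bash
python3 -m pendant '0 0 0 0 0 0 0.0;0 0 0 0 0 0 0.0;0 0 0 0 0 0 0.0' 40; python3 go.py .509 -.205 .066
python3 - <<'E'
from h import *
s=cap("side")
crop(s,294,195,16,12,24,"k4")
t=cap("top");crop(t,338,228,24,18,24,"k4t")
E
```

```text
time: 5.0
tool_pos: [0.51, -0.207, 0.0669]
tcp_rot: [0.114, 0.697, -0.114, 0.698]
wrist_force: [0.5, 0.7, 6.8]
opening: 0.0058
pos [ 0.51   -0.207   0.0669] zyaw -18.56 xdir [ 0.001 -0.001 -1.   ] F [0.5 0.7 6.8] M [ 0.11  0.02 -0.03] op 0.0058 t 5.0
shift [ 0.0009  0.0015 -0.0016]
```

View pics/k4.png

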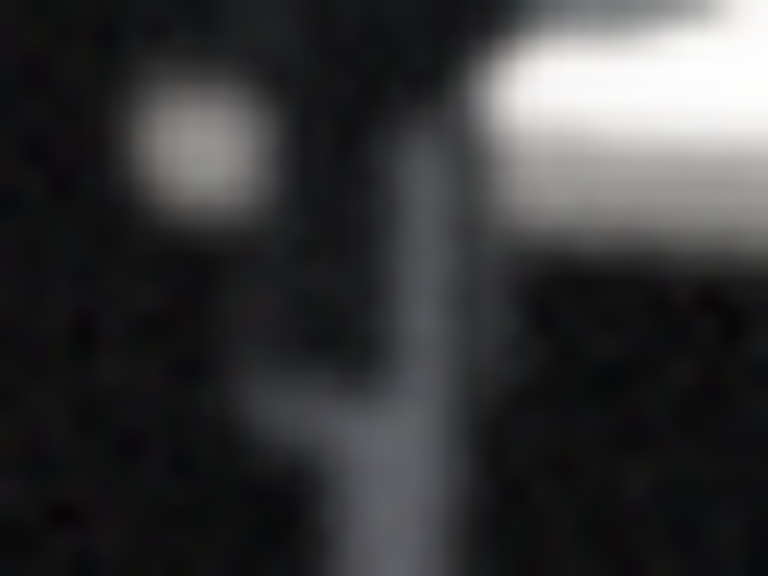

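```bash
python3 -m pendant '-0.01 0 0 0 0 0 0.0;-0.02 0 0 0 0 0 0.0;-0.03 0 0 0 0 0 0.0;-0.04 0 0 0 0 0 0.0;-0.06 0 0 0 0 0 0.0;-0.06 0 0 0 0 0 0.0' 40; python3 go.py .509 -.205 .066
python3 - <<'E'
from h import *
s=cap("side","k5f")
crop(s,290,190,32,24,12,"k5")
E
```

```text
time: 5.7
tool_pos: [0.5111, -0.2075, 0.1289]
tcp_rot: [0.113, 0.696, -0.115, 0.7]
wrist_force: [0.9, -0.3, -0.7]
opening: 0.0057
pos [ 0.5111 -0.2075  0.1289] zyaw -18.55 xdir [ 0.004 -0.003 -1.   ] F [ 0.9 -0.3 -0.7] M [-0.01 -0.05 -0.03] op 0.0057 t 5.7
shift [ 0.0629  0.0018 -0.0031]
```

View pics/k5.png

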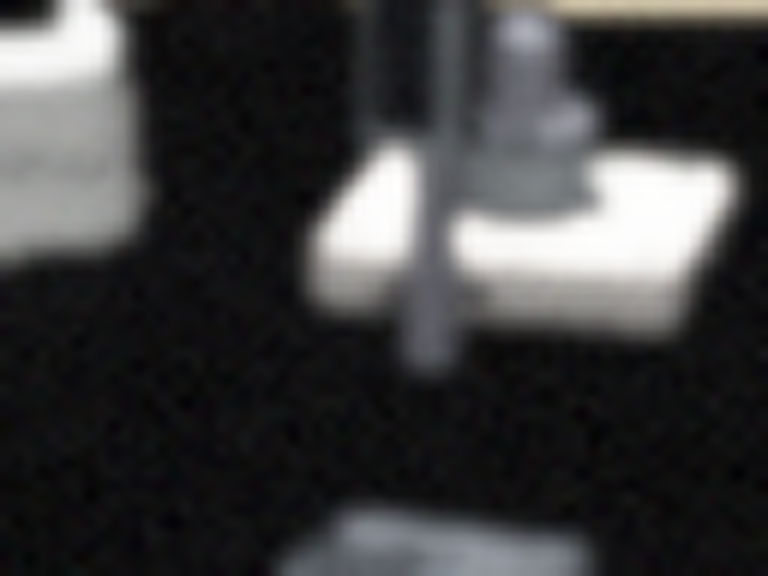

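```bash
python3 - <<'E'
from h import *
st=telemetry.read_state();p=st["tool_pos"]
s=cap("side");t=cap("top","t5")
print("tip proj side",proj(s,p+[0,0,-.011]),proj(s,p),"top",proj(t,p+[0,0,-.011]))
g=np.mean([cap("side")["color"].mean(2) for _ in range(4)],0)
for r in range(176,200): print(r,g[r,283:303].astype(int))
E
```

```text
tip proj side [293.40376622 177.74337809] [293.41668884 173.75078354] top [342.82728429 223.83512406]
176 [ 14  15  14  14  21  30  36  34  30  29  29  48  76  84  68  69  93 107
 114 123]
177 [ 16  16  15  15  21  35  53  52  49  45  43  54  81  88  71  71  90 101
 107 116]
178 [ 13  14  12  15  22  56  89 100  92  82  72  74  89  90  80  79  93 100
 104 108]
179 [ 14  14  15  20  46 105 157 175 166 140 110  96  99  95  91  96 105 110
 114 116]
180 [ 14  13  19  40  96 175 226 236 230 200 145 109 102  97  97 108 114 119
 123 125]
181 [ 13  17  34  86 168 231 248 250 247 230 167 115  99  93 101 110 118 124
 127 129]
182 [ 15  25  67 149 225 248 252 252 251 236 176 116  97  93 101 109 117 122
 125 126]
183 [ 20  49 121 203 243 251 252 252 251 236 175 116  99 106 123 128 126 126
 127 129]
184 [ 36  93 176 233 247 251 252 252 250 235 172 116 103 134 177 188 183 178
 176 178]
185 [ 59 135 211 241 247 249 251 251 249 232 169 114 106 155 217 234 237 236
 235 236]
186 [ 67 146 208 233 238 241 244 245 241 217 157 111 107 157 222 243 247 247
 247 248]
187 [ 69 133 179 199 206 212 216 217 211 
[... 242 characters left out ...]
34 127 111  87  79  84  94  97  94  86  87 107 136 147
 152 154]
191 [ 31  58  83  94  99  94  82  64  63  75  89  98  92  84  84  98 121 131
 134 136]
192 [ 20  28  41  49  51  53  46  40  44  64  87  96  95  84  76  79  88  96
  99 101]
193 [16 18 20 21 22 21 21 21 32 55 84 96 96 77 57 45 46 47 50 54]
194 [17 18 16 16 16 16 15 14 28 54 83 96 93 78 47 23 17 19 19 22]
195 [19 19 16 16 16 18 17 16 26 54 83 96 95 79 46 22 16 14 13 12]
196 [15 16 12 14 16 17 16 17 27 52 75 87 90 74 43 23 13 12 11 13]
197 [15 15 14 16 16 13 16 15 24 39 59 70 70 57 32 19 13 15 14 14]
198 [14 16 17 16 16 16 14 13 18 24 35 44 43 36 24 14 16 15 13 15]
199 [14 17 16 19 15 14 14 14 15 16 20 23 26 22 18 17 16 15 14 13]
```

View pics/t5.png

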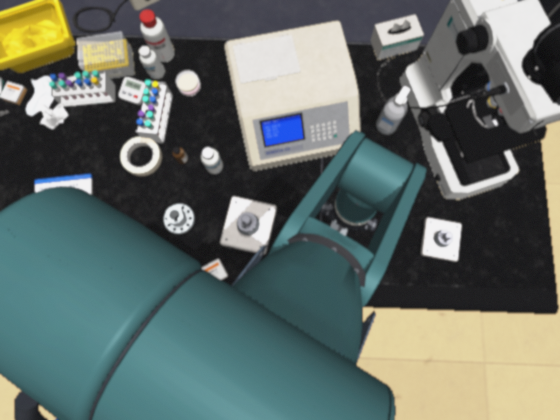

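```bash
python3 -m pendant '-0.045 0 0 0 0 0 0;-0.045 0.04 -0.014 0 0 0 0;-0.045 0.08 -0.028 2 0 0 0;-0.045 0.12 -0.043 4 0 0 0;-0.045 0.16 -0.057 4.4 0 0 0;-0.045 0.20 -0.071 4.4 0 0 0;-0.045 0.223 -0.079 4.4 0 0 0;-0.045 0.223 -0.079 4.4 0 0 0;-0.045 0.223 -0.079 4.4 0 0 0;-0.045 0.223 -0.079 4.4 0 0 0' 100; python3 go.py .5067 .0294 .17
cat > side.py <<'E'
from h import *
import sys
n=sys.argv[1]
g=[cap("side") for _ in range(4)];c=g[0];c["color"]=np.mean([x["color"] for x in g],0).astype(np.uint8)
crop(c,286,205,32,30,12,n)
gr=c["color"].mean(2)
np.save("last.npy",gr)
p=telemetry.read_state()["tool_pos"];print(n,"crop origin 254,175; tip proj",proj(c,p-[0,0,.011]).round(2),"key bottom proj",proj(c,p-[0,0,.061]).round(2))
E
python3 side.py s1
```

```text
time: 7.05
tool_pos: [0.5055, 0.0292, 0.1708]
tcp_rot: [0.141, 0.693, -0.141, 0.693]
wrist_force: [-0.8, -0.3, -0.9]
opening: 0.0026
pos [0.5055 0.0292 0.1708] zyaw -22.98 xdir [-0.    -0.001 -1.   ] F [-0.8 -0.3 -0.9] M [-0.04 -0.   -0.04] op 0.0026 t 7.05
shift [0.0008 0.0007 0.0011]
s1 crop origin 254,175; tip proj [288.87 189.87] key bottom proj [288.87 211.59]
```

View pics/s1.png

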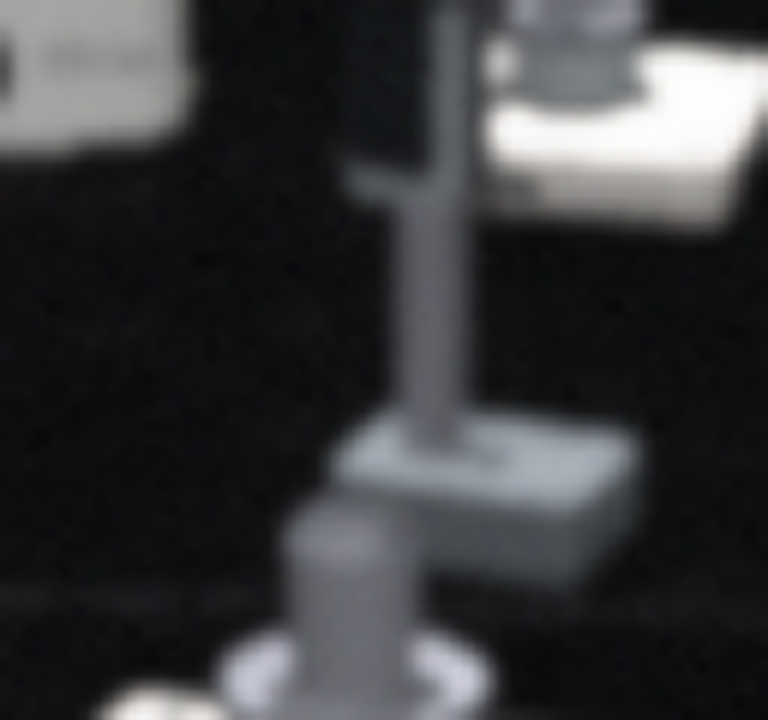

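```bash
python3 - <<'E'
from h import *
g=np.load("last.npy")
def edges(r0,r1,a,b):
    p=g[r0:r1,a:b].mean(0);i=np.argmax(p[3:-3])+3;
    m=p.max();
    l=p[:i].min();r=p[i:].min();tl=(m+l)/2;tr=(m+r)/2
    k=i
    while p[k]>tl:k-=1
    L=k+(tl-p[k])/(p[k+1]-p[k])
    k=i
    while p[k]>tr:k+=1
    R=k-(tr-p[k])/(p[k-1]-p[k])
    return round(a+L,2),round(a+R,2),round(a+(L+R)/2,2)
for r in(192,194,196,198,200,202,204,206):print(r,edges(r,r+2,280,302))
for r in(219,221,223,225):print(r,edges(r,r+2,273,297))
E
```

```text
192 (np.float64(286.28), np.float64(291.95), np.float64(289.11))
194 (np.float64(286.53), np.float64(292.42), np.float64(289.47))
196 (np.float64(286.52), np.float64(292.42), np.float64(289.47))
198 (np.float64(286.49), np.float64(292.41), np.float64(289.45))
200 (np.float64(286.5), np.float64(292.4), np.float64(289.45))
202 (np.float64(286.56), np.float64(292.41), np.float64(289.48))
204 (np.float64(286.51), np.float64(292.37), np.float64(289.44))
206 (np.float64(286.5), np.float64(292.31), np.float64(289.4))
219 (np.float64(277.45), np.float64(286.13), np.float64(281.79))
221 (np.float64(277.59), np.float64(287.51), np.float64(282.55))
223 (np.float64(277.71), np.float64(288.23), np.float64(282.97))
225 (np.float64(277.67), np.float64(288.43), np.float64(283.05))
```

```bash
python3 -m pendant '0 0.0007 0.0033 0 0 0 0;0.006 0.0007 0.0033 0 0 0 0;0.011 0.0007 0.0033 0 0 0 0;0.011 0.0007 0.0033 0 0 0 0' 100; python3 go.py; python3 -m pendant '0.001 0 0 0 0 0 0;0.002 0 0 0 0 0 0;0.003 0 0 0 0 0 0' ; python3 go.py
```

```text
time: 7.65
tool_pos: [0.5079, 0.0293, 0.1591]
tcp_rot: [0.141, 0.694, -0.141, 0.692]
wrist_force: [-0.2, -0.6, -1.0]
opening: 0.0023
pos [0.5079 0.0293 0.1591] zyaw -22.96 xdir [-0.002  0.    -1.   ] F [-0.2 -0.6 -1. ] M [-0.    0.05 -0.05] op 0.0023 t 7.65
time: 7.95
tool_pos: [0.5088, 0.0294, 0.1571]
tcp_rot: [0.141, 0.693, -0.141, 0.693]
wrist_force: [-0.9, -0.4, -0.3]
opening: 0.0024
pos [0.5088 0.0294 0.1571] zyaw -22.94 xdir [ 0. -0. -1.] F [-0.9 -0.4 -0.3] M [-0.02 -0.05 -0.03] op 0.0024 t 7.95
```

```bash
python3 -m pendant '0.001 -0.0007 0.0003 0 0 0 0;0.002 -0.0007 0.0003 0 0 0 0;0.002 -0.0007 0.0003 0 0 0 0' 100; python3 go.py; python3 side.py s2; python3 -m pendant '0.0005 0 0 0 0 0 0;0.001 0 0 0 0 0 0' ; python3 go.py
```

```text
time: 8.25
tool_pos: [0.5087, 0.0286, 0.155]
tcp_rot: [0.141, 0.693, -0.141, 0.693]
wrist_force: [0.8, 0.2, -0.1]
opening: 0.0025
pos [0.5087 0.0286 0.155 ] zyaw -22.96 xdir [-0. -0. -1.] F [ 0.8  0.2 -0.1] M [-0.03 -0.06 -0.04] op 0.0025 t 8.25
s2 crop origin 254,175; tip proj [287.39 196.76] key bottom proj [287.43 218.23]
time: 8.65
tool_pos: [0.5088, 0.0287, 0.1541]
tcp_rot: [0.141, 0.693, -0.141, 0.693]
wrist_force: [-0.7, 1.1, -0.6]
opening: 0.0024
pos [0.5088 0.0287 0.1541] zyaw -22.95 xdir [ 0. -0. -1.] F [-0.7  1.1 -0.6] M [0.05 0.02 0.05] op 0.0024 t 8.65
```

View pics/s2.png

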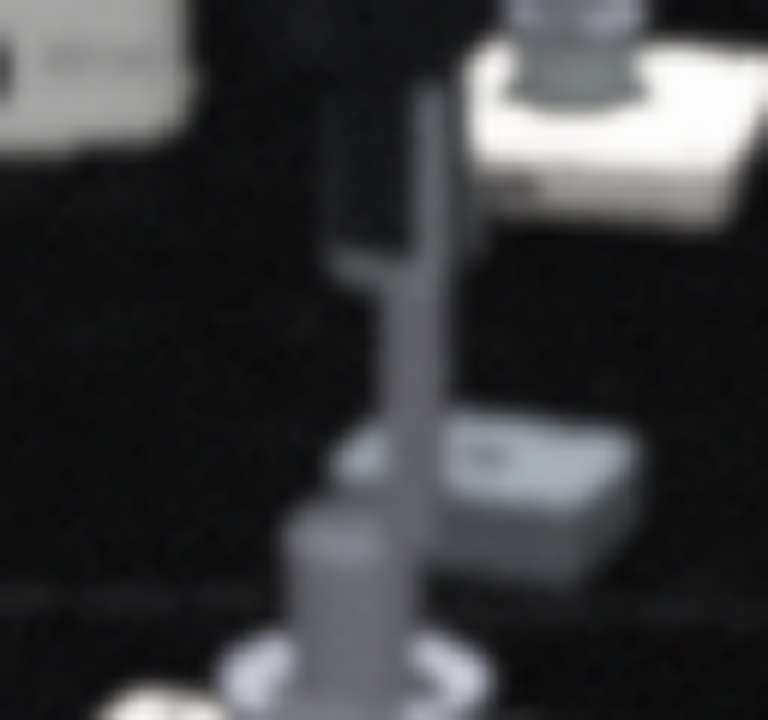

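```bash
python3 -m pendant '0.0005 0 0 0 0 0 0;0.001 0 0 0 0 0 0;0.0015 0 0 0 0 0 0' ; python3 go.py; python3 -m pendant '0.0005 0 0 0 0 0 0;0.001 0 0 0 0 0 0;0.0015 0 0 0 0 0 0' ; python3 go.py
python3 - <<'E'
from h import *
g=np.load("last.npy")
for r in (200,204,207): print(g[r:r+2,280:300].mean(0).astype(int))
E
```

```text
time: 8.95
tool_pos: [0.5088, 0.0286, 0.1526]
tcp_rot: [0.141, 0.693, -0.141, 0.693]
wrist_force: [1.2, -0.2, -0.1]
opening: 0.0026
pos [0.5088 0.0286 0.1526] zyaw -22.95 xdir [ 0. -0. -1.] F [ 1.2 -0.2 -0.1] M [ 0.1  -0.02  0.04] op 0.0026 t 8.95
time: 9.25
tool_pos: [0.5088, 0.0286, 0.1511]
tcp_rot: [0.141, 0.693, -0.141, 0.693]
wrist_force: [-0.4, 1.5, -0.3]
opening: 0.0024
pos [0.5088 0.0286 0.1511] zyaw -22.95 xdir [-0. -0. -1.] F [-0.4  1.5 -0.3] M [ 0.07 -0.06  0.02] op 0.0024 t 9.25
[19 15 16 16 25 49 81 95 99 96 78 50 26 16 14 15 15 14 15 14]
[16 16 16 17 23 50 79 94 98 96 80 52 27 16 17 16 17 16 15 12]
[16 15 16 17 25 52 82 95 98 95 81 58 41 33 26 25 23 22 20 18]
```

```bash
python3 -m pendant '0.002 0 0 0 0 0 0;0.004 0 0 0 0 0 0;0.006 0 0 0 0 0 0' ; python3 go.py; python3 -m pendant '0.002 0 0 0 0 0 0;0.004 0 0 0 0 0 0;0.006 0 0 0 0 0 0' ; python3 go.py
```

```text
time: 9.55
tool_pos: [0.5087, 0.0286, 0.1449]
tcp_rot: [0.141, 0.693, -0.141, 0.693]
wrist_force: [-0.0, 2.2, 0.0]
opening: 0.0024
pos [0.5087 0.0286 0.1449] zyaw -22.95 xdir [-0. -0. -1.] F [-0.   2.2  0. ] M [ 0.08 -0.04 -0.03] op 0.0024 t 9.55
time: 9.85
tool_pos: [0.5088, 0.0286, 0.1389]
tcp_rot: [0.141, 0.693, -0.141, 0.693]
wrist_force: [1.5, 0.3, -0.1]
opening: 0.0023
pos [0.5088 0.0286 0.1389] zyaw -22.96 xdir [ 0. -0. -1.] F [ 1.5  0.3 -0.1] M [ 0.15 -0.05  0.03] op 0.0023 t 9.85
```

```bash
cat > f.py <<'E'
from h import *
from scipy.spatial.transform import Rotation as Rr
F=[];M=[]
for i in range(5):
    s=telemetry.read_state();F.append(s["wrist_force"]);M.append(s["moment"])
    cams.capture("side")
R=Rr.from_quat(s["tcp_rot"]).as_matrix()
print("tool F",(R.T@np.mean(F,0)).round(2),"tool M",(R.T@np.mean(M,0)).round(3),"pos",s["tool_pos"].round(4))
E
python3 f.py; python3 -m pendant '0 0.0005 0 0 0 0 0;0 0.001 0 0 0 0 0';python3 f.py; python3 -m pendant '0 -0.001 0 0 0 0 0;0 -0.002 0 0 0 0 0';python3 f.py
```

```text
tool F [0.4  0.67 0.51] tool M [-0.003 -0.024  0.155] pos [0.5087 0.0286 0.139 ]
time: 10.3
tool_pos: [0.5091, 0.0295, 0.1391]
tcp_rot: [0.141, 0.693, -0.141, 0.693]
wrist_force: [0.4, 1.4, -0.5]
opening: 0.0028
tool F [ 0.63  0.38 -0.24] tool M [ 0.004  0.004 -0.015] pos [0.5091 0.0295 0.1391]
time: 10.75
tool_pos: [0.5085, 0.0278, 0.1392]
tcp_rot: [0.141, 0.693, -0.141, 0.693]
wrist_force: [0.5, 1.9, -0.4]
opening: 0.0026
tool F [ 0.16  1.57 -0.27] tool M [-0.013  0.029  0.287] pos [0.5085 0.0278 0.1392]
```

```bash
python3 -m pendant '0 0.001 0 0 0 0 0;0 0.002 0 0 0 0 0;0 0.003 0 0 0 0 0';python3 f.py; python3 -m pendant '0 0.0005 0 0 0 0 0;0 0.001 0 0 0 0 0';python3 f.py
```

```text
time: 11.3
tool_pos: [0.5094, 0.0304, 0.139]
tcp_rot: [0.14, 0.693, -0.141, 0.693]
wrist_force: [-0.6, -1.1, 0.2]
opening: 0.0022
tool F [-0.15 -0.32 -0.32] tool M [-0.018 -0.007 -0.005] pos [0.5095 0.0305 0.1391]
time: 11.75
tool_pos: [0.5098, 0.0313, 0.1391]
tcp_rot: [0.141, 0.693, -0.141, 0.693]
wrist_force: [0.9, -0.3, 0.5]
opening: 0.0022
tool F [-0.16 -0.86  0.34] tool M [ 0.001  0.017 -0.227] pos [0.5098 0.0313 0.1391]
```

```bash
python3 -m pendant '0 -0.0008 0 0 0 0 0;0 -0.0015 0 0 0 0 0';python3 f.py; python3 -m pendant '0 0 0 4 0 0 0;0 0 0 7 0 0 0';python3 f.py; python3 -m pendant '0 0 0 -7 0 0 0;0 0 0 -14 0 0 0';python3 f.py
```

```text
time: 12.2
tool_pos: [0.5094, 0.0301, 0.1391]
tcp_rot: [0.141, 0.693, -0.141, 0.693]
wrist_force: [-0.1, 0.1, -0.4]
opening: 0.0023
tool F [ 0.32 -0.17 -0.31] tool M [-0.012 -0.     0.001] pos [0.5093 0.03   0.1391]
time: 12.65
tool_pos: [0.5093, 0.0301, 0.1391]
tcp_rot: [0.184, 0.683, -0.184, 0.683]
wrist_force: [-0.1, 0.6, -0.1]
opening: 0.0025
tool F [0.17 0.16 0.19] tool M [-0.005 -0.002  0.018] pos [0.5094 0.03   0.1391]
time: 13.1
tool_pos: [0.5093, 0.03, 0.1391]
tcp_rot: [0.096, 0.701, -0.096, 0.701]
wrist_force: [-0.5, -0.9, 0.2]
opening: 0.0031
tool F [ 0.28 -0.27  0.34] tool M [-0.003  0.014  0.004] pos [0.5093 0.03   0.1391]
```

```bash
python3 -m pendant '0 0 0 4 0 0 0;0 0 0 7 0 0 0;0 0 0.0007 7 0 0 0';python3 f.py; python3 -m pendant '0 0 0.0005 0 0 0 0;0 0 0.0008 0 0 0 0';python3 f.py; python3 -m pendant '0 0 0.0005 0 0 0 0;0 0 0.0008 0 0 0 0';python3 f.py
```

```text
time: 13.65
tool_pos: [0.5098, 0.0298, 0.1391]
tcp_rot: [0.141, 0.693, -0.141, 0.693]
wrist_force: [-0.1, 0.1, 0.4]
opening: 0.0028
tool F [ 0.09 -0.01 -0.36] tool M [ 0.006  0.08  -0.031] pos [0.5099 0.0298 0.1391]
time: 14.1
tool_pos: [0.5106, 0.0295, 0.1391]
tcp_rot: [0.141, 0.693, -0.141, 0.693]
wrist_force: [-0.2, -0.7, 0.3]
opening: 0.0026
tool F [-0.42 -0.22 -0.58] tool M [-0.003  0.158 -0.006] pos [0.5106 0.0295 0.1391]
time: 14.55
tool_pos: [0.5113, 0.0292, 0.1391]
tcp_rot: [0.141, 0.693, -0.141, 0.693]
wrist_force: [-1.0, -0.4, 1.5]
opening: 0.0021
tool F [-0.36 -0.34 -1.58] tool M [ 0.006  0.313 -0.021] pos [0.5114 0.0292 0.1391]
```

```bash
python3 -m pendant '0 0 -0.0015 0 0 0 0;0 0 -0.0025 0 0 0 0';python3 f.py; python3 -m pendant '0.003 0 0 0 0 0 0;0.006 0 0 0 0 0 0;0.009 0 0 0 0 0 0;0.012 0 0 0 0 0 0';python3 f.py; python3 side.py s3
```

```text
time: 15.0
tool_pos: [0.5094, 0.0301, 0.1391]
tcp_rot: [0.141, 0.693, -0.141, 0.693]
wrist_force: [-0.7, 0.3, -0.4]
opening: 0.0023
tool F [ 0.43 -0.08 -0.48] tool M [-0.001 -0.003  0.009] pos [0.5094 0.0301 0.1392]
time: 15.65
tool_pos: [0.5091, 0.0301, 0.1267]
tcp_rot: [0.141, 0.693, -0.141, 0.693]
wrist_force: [-0.3, -0.3, 0.4]
opening: 0.0027
tool F [ 0.3  -0.35 -0.09] tool M [ 0.01  -0.007 -0.015] pos [0.5091 0.0301 0.1269]
s3 crop origin 254,175; tip proj [287.14 209.08] key bottom proj [287.17 230.18]
```

View pics/s3.png

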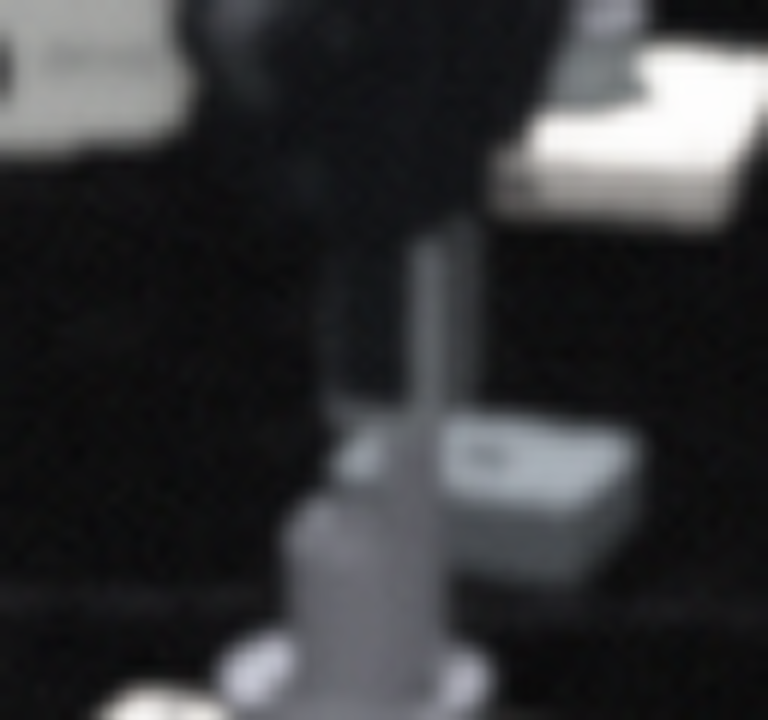

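```bash
python3 -m pendant '0.002 0 0 0 0 0 0;0.004 0 0 0 0 0 0;0.006 0 0 0 0 0 0;0.007 0 0 0 0 0 0';python3 f.py; python3 -m pendant '0.001 0 0 0 0 0 0;0.002 0 0 0 0 0 0;0.003 0 0 0 0 0 0;0.004 0 0 0 0 0 0';python3 f.py
```

```text
time: 16.5
tool_pos: [0.509, 0.0302, 0.1198]
tcp_rot: [0.141, 0.693, -0.141, 0.693]
wrist_force: [-0.2, 0.5, -0.6]
opening: 0.0026
tool F [ 0.46  0.14 -0.25] tool M [0.028 0.017 0.004] pos [0.5092 0.0302 0.1201]
time: 17.15
tool_pos: [0.5091, 0.0302, 0.116]
tcp_rot: [0.141, 0.693, -0.141, 0.693]
wrist_force: [0.3, -0.1, -0.5]
opening: 0.0027
tool F [ 0.49  0.13 -0.14] tool M [-0.006  0.001 -0.002] pos [0.5091 0.0302 0.1161]
```

```bash
python3 -m pendant '0.001 0 0 0 0 0 0;0.002 0 0 0 0 0 0;0.003 0 0 0 0 0 0;0.004 0 0 0 0 0 0';python3 f.py; python3 -m pendant '0.001 0 0 0 0 0 0;0.002 0 0 0 0 0 0;0.003 0 0 0 0 0 0;0.004 0 0 0 0 0 0';python3 f.py
```

```text
time: 17.8
tool_pos: [0.5092, 0.0301, 0.112]
tcp_rot: [0.141, 0.693, -0.141, 0.693]
wrist_force: [0.4, 0.7, -0.3]
opening: 0.0023
tool F [ 0.54  0.27 -0.13] tool M [ 0.019  0.005 -0.019] pos [0.5091 0.0301 0.1121]
time: 18.45
tool_pos: [0.5091, 0.0302, 0.108]
tcp_rot: [0.141, 0.693, -0.141, 0.693]
wrist_force: [-0.6, 0.5, -0.0]
opening: 0.0023
tool F [ 0.46 -0.29 -0.2 ] tool M [-0.031  0.013 -0.021] pos [0.5091 0.0302 0.1081]
```

```bash
python3 -m pendant '0 0 0 0 0 0 0.03;0 0 0 0 0 0 0.03;0 0 0 0 0 0 0.03;0 0 0 0 0 0 0.03;-0.02 0 0 0 0 0 0.03;-0.05 0 0 0 0 0 0.05;-0.08 0 0 0 0 0 0.05;-0.08 0 0 0 0 0 0.05';python3 f.py; python3 side.py s4; python3 -c "
from h import *
cap('top','t6')"
```

```text
time: 19.5
tool_pos: [0.5121, 0.03, 0.1919]
tcp_rot: [0.141, 0.69, -0.14, 0.696]
wrist_force: [1.0, 1.1, 0.8]
opening: 0.0498
tool F [ 0.23  0.27 -0.12] tool M [ 0.007 -0.02  -0.004] pos [0.5083 0.0302 0.1873]
s4 crop origin 254,175; tip proj [287.4 182.8] key bottom proj [287.43 204.77]
```

View pics/s4.png

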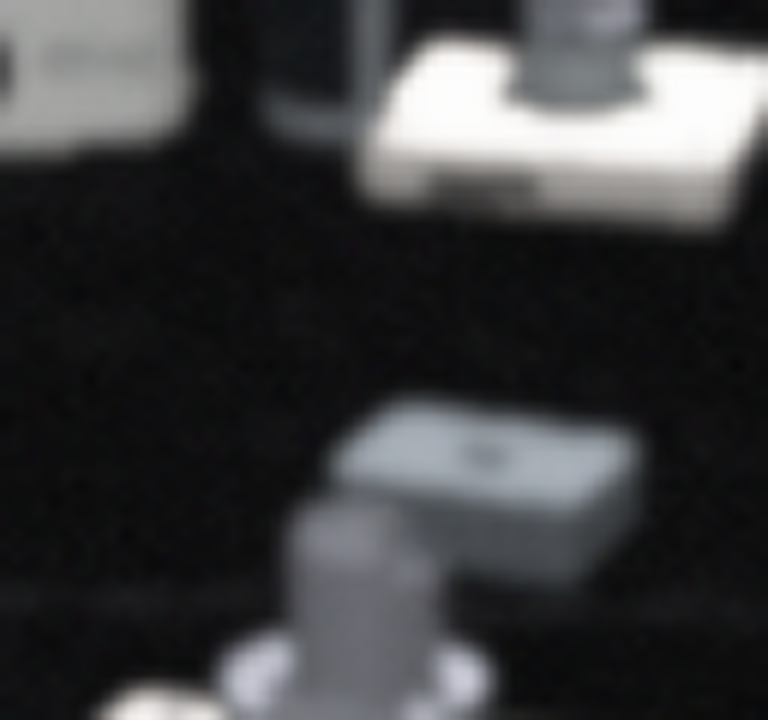

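View pics/t6.png

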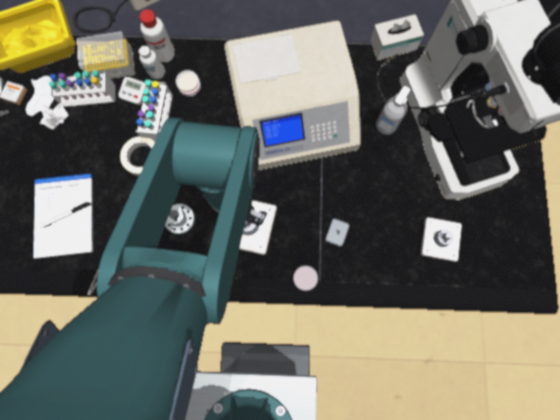

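```bash
python3 -m pendant '0 0.03 -0.008 -8 0 0 0.07;0 0.06 -0.017 -16 0 0 0.07;0 0.09 -0.025 -24 0 0 0.07;0 0.12 -0.033 -32 0 0 0.07;0 0.15 -0.042 -40 0 0 0.07;0 0.175 -0.049 -43.5 0 0 0.07;0.02 0.175 -0.049 -43.5 0 0 0.07;0.02 0.175 -0.049 -43.5 0 0 0.07' 60; python3 go.py .5317 .2107 .037
python3 - <<'E'
from h import *
ts=[cap("top") for _ in range(8)];c=ts[0];c["color"]=np.mean([x["color"].astype(float) for x in ts],0)
import pickle;pickle.dump(c,open("top2.pkl","wb"))
c2=dict(c);c2["color"]=np.clip(c["color"],0,255).astype(np.uint8)
cv2.imwrite("pics/t7.png",c2["color"][:,:,::-1]);crop(c2,246,224,20,15,20,"d7")
E
```

```text
time: 20.8
tool_pos: [0.5305, 0.2107, 0.1658]
tcp_rot: [-0.127, 0.697, 0.126, 0.694]
wrist_force: [-1.4, -0.9, 1.1]
opening: 0.0703
pos [0.5305 0.2107 0.1658] zyaw 20.63 xdir [-0.004 -0.001 -1.   ] F [-1.4 -0.9  1.1] M [-0.    0.06  0.04] op 0.0703 t 20.8
shift [ 0.1288 -0.0005  0.0017]
```

View pics/t7.png

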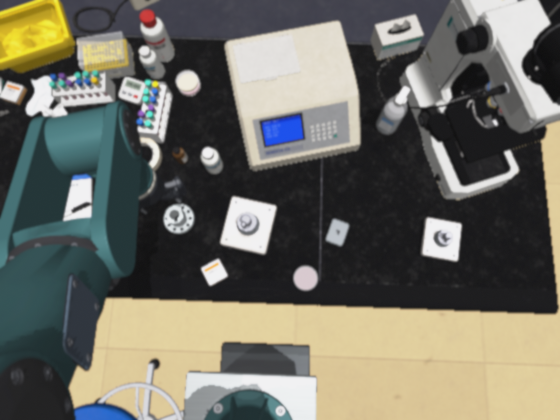

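View pics/d7.png

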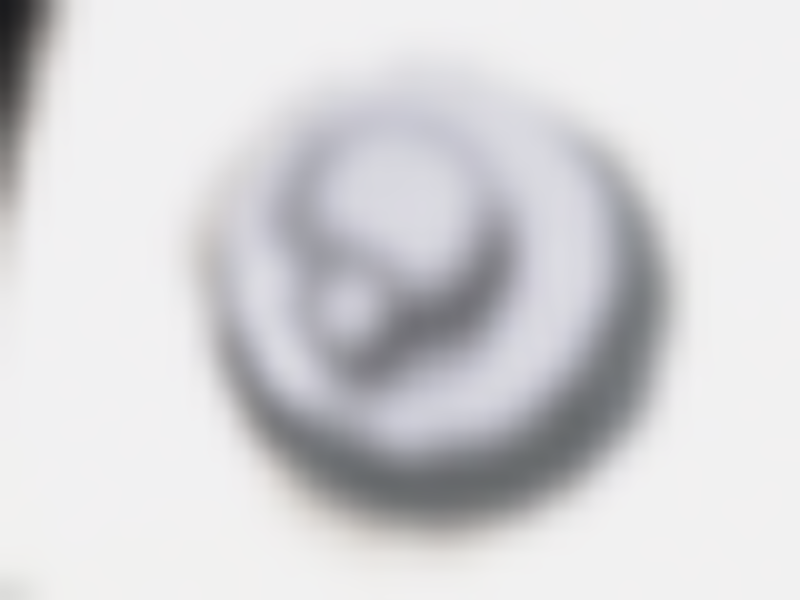

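```bash
python3 - <<'E'
from h import *
import pickle
c=pickle.load(open("top2.pkl","rb"))
f=lambda u,v:((u+.5)/20-.5+226,(v+.5)/20-.5+209)
k=onz(c,*f(352,305),.088)
g=c["color"].mean(2)
for r in range(213,232):print(r,g[r,236:258].astype(int))
for uv in((400,205),(397,200),(402,210)):
    s=onz(c,*f(*uv),.095);dd=k-s
    print(s.round(4),k.round(4),"r",np.hypot(*dd[:2]),"ang",np.degrees(np.arctan2(-dd[1],-dd[0])))
st=onz(c,*f(352,305),.102);print("if key 14mm up",st)
E
```

```text
213 [241 241 240 238 233 227 222 221 219 217 216 217 218 219 223 227 231 234
 237 240 241 241]
214 [241 240 238 231 221 214 210 208 207 206 207 209 212 216 220 221 222 222
 227 234 238 240]
215 [240 238 231 221 211 199 195 198 202 204 203 202 204 210 216 219 218 214
 211 218 228 237]
216 [238 231 221 214 201 185 186 200 210 213 211 208 203 202 210 217 219 215
 203 194 206 226]
217 [231 220 214 207 188 176 192 209 216 217 217 216 211 201 202 213 218 218
 212 192 181 207]
218 [223 213 211 199 177 175 199 214 217 218 219 219 215 202 193 203 216 219
 217 203 176 182]
219 [215 210 210 192 169 171 196 212 217 219 220 220 215 197 178 187 210 219
 219 209 178 162]
220 [205 206 211 193 169 164 181 197 209 216 218 218 211 187 160 170 205 219
 220 211 180 151]
221 [195 200 213 204 179 160 162 176 188 200 211 212 199 169 141 158 202 219
 220 212 181 146]
222 [191 195 216 216 193 166 166 177 177 179 190 192 174 146 129 157 203 219
 220 212 178 140]
223 [194 191 216 219 198 174 184 197 187 165 160 158 142 124 130 169 206 219
 219 208 170 133]
224 [199 183 210 218 197 179 194 205 187 150 130 125 11
[... 332 characters left out ...]
9 186 143 163 195 201 184 165 158 169 186 198 205 212 216 213 199 171
 138 118 116 133]
229 [235 212 154 132 153 171 174 175 182 197 206 209 210 211 207 194 169 138
 114 110 121 150]
230 [239 227 183 134 122 132 143 156 173 193 200 196 191 186 177 159 136 116
 107 114 139 181]
231 [240 235 215 170 133 117 117 124 139 156 164 158 149 143 135 123 113 108
 112 135 175 216]
[0.5187 0.0261 0.095 ] [0.5076 0.0319 0.088 ] r 0.012629106266219155 ang -27.691987128378766
[0.5193 0.0265 0.095 ] [0.5076 0.0319 0.088 ] r 0.012995049696221884 ang -24.88580530158732
[0.5181 0.0258 0.095 ] [0.5076 0.0319 0.088 ] r 0.012230072186674839 ang -30.179316031255887
if key 14mm up [0.50479057 0.03033958 0.102     ]
```

```bash
python3 -m pendant '0.05 0 0.001 0 0 0 0.07;0.1 0 0.001 0 0 0 0.07;0.12 0 0.001 0 0 0 0.07;0.127 0 0.001 0 0 0 0.07;0.127 0 0.001 0 0 0 0.07' 60; python3 go.py .5317 .2107 .037; python3 -c "
from h import *
s=cap('side');crop(s,268,280,40,30,10,'h1')
t=cap('top');crop(t,178,215,40,30,10,'h1t')"
```

```text
time: 21.7
tool_pos: [0.5331, 0.2105, 0.0407]
tcp_rot: [-0.126, 0.696, 0.126, 0.695]
wrist_force: [0.4, 0.2, 0.3]
opening: 0.0699
pos [0.5331 0.2105 0.0407] zyaw 20.53 xdir [-0.001 -0.    -1.   ] F [0.4 0.2 0.3] M [-0.06  0.09 -0.02] op 0.0699 t 21.7
shift [ 0.0037  0.0007 -0.0012]
```

View pics/h1.png

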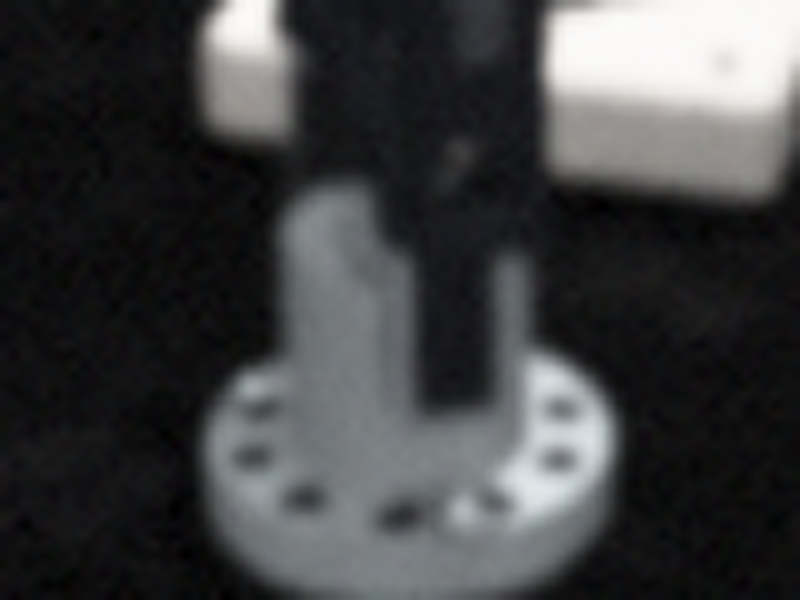

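View pics/h1t.png

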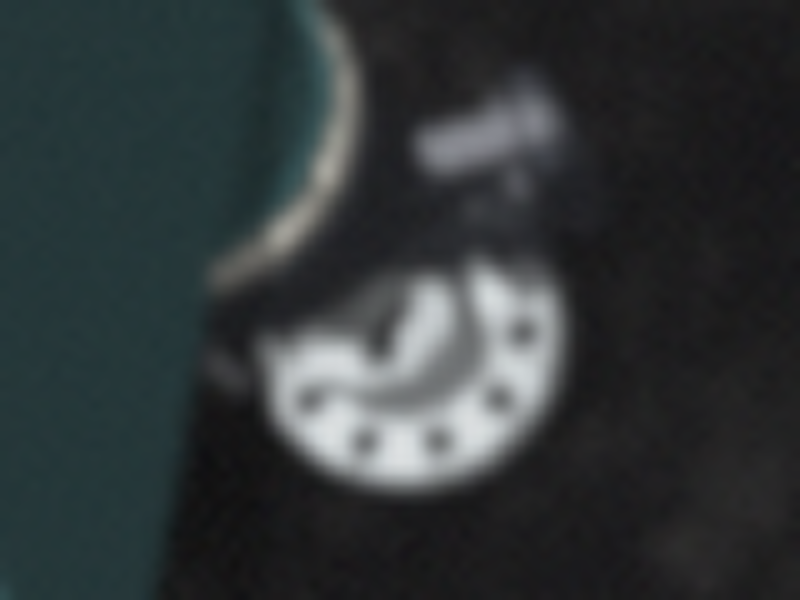

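```bash
python3 -m pendant '0.003 0.0005 -0.001 0 0 0 0.07;0.003 0.0005 -0.001 0 0 0 0.03;0.003 0.0005 -0.001 0 0 0 0.03;0.003 0.0005 -0.001 0 0 0 0.03;0.003 0.0005 -0.001 0 0 0 0.03;0.003 0.0005 -0.001 0 0 0 0.03;0.003 0.0005 -0.001 0 0 0 0.03' 60; python3 go.py .5317 .2107 .037;  python3 -m pendant '-0.005 0 0 0 0 0 0.03;-0.01 0 0 0 0 0 0.03;-0.02 0 0 0 0 0 0.03;-0.03 0 0 0 0 0 0.03;-0.03 0 0 0 0 0 0.03' 60;python3 f.py;  python3 -c "
from h import *
s=cap('side');crop(s,268,280,40,30,10,'h2')
t=cap('top');crop(t,178,215,40,30,10,'h2t')"
```

```text
time: 22.5
tool_pos: [0.5327, 0.2111, 0.039]
tcp_rot: [-0.126, 0.695, 0.126, 0.696]
wrist_force: [-1.0, 0.6, 7.3]
opening: 0.0393
pos [0.5327 0.2111 0.039 ] zyaw 20.55 xdir [ 0.001  0.    -1.   ] F [-1.   0.6  7.3] M [0.03 0.14 0.05] op 0.0393 t 22.5
shift [ 0.002  -0.     -0.0011]
time: 23.0
tool_pos: [0.5334, 0.2112, 0.0699]
tcp_rot: [-0.126, 0.695, 0.126, 0.697]
wrist_force: [-0.1, 0.0, -3.0]
opening: 0.0393
tool F [2.95 0.19 0.02] tool M [-0.021 -0.006  0.008] pos [0.5319 0.2108 0.068 ]
```

View pics/h2.png

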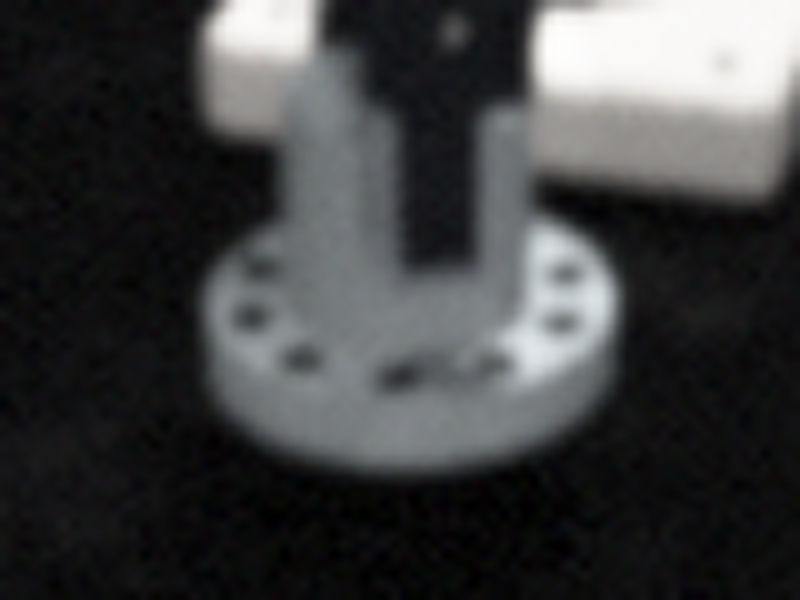

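```bash
python3 -m pendant '-0.05 0 0 0 0 0 0.03;-0.09 0 0 0 0 0 0.03;-0.09 -0.03 -0.014 8 0 0 0.03;-0.09 -0.06 -0.028 16 0 0 0.03;-0.09 -0.09 -0.041 24 0 0 0.03;-0.09 -0.12 -0.055 32 0 0 0.03;-0.09 -0.15 -0.068 40 0 0 0.03;-0.09 -0.169 -0.077 45.5 0 0 0.03;-0.09 -0.169 -0.077 45.5 0 0 0.03;-0.09 -0.169 -0.077 45.5 0 0 0.03' 60; python3 f.py; python3 go.py .519 .0257 .15; python3 side.py d1
```

```text
time: 24.35
tool_pos: [0.5191, 0.0254, 0.1579]
tcp_rot: [0.153, 0.691, -0.153, 0.69]
wrist_force: [-0.8, 0.8, -3.0]
opening: 0.0391
tool F [ 2.6  -0.1  -0.24] tool M [-0.016  0.026  0.001] pos [0.5193 0.0265 0.158 ]
pos [0.5193 0.0265 0.158 ] zyaw -24.85 xdir [-0.  0. -1.] F [-0.3 -0.5 -2.7] M [ 0.02  0.03 -0.04] op 0.0393 t 24.6
shift [ 0.008  -0.0008  0.    ]
d1 crop origin 254,175; tip proj [282.64 195.  ] key bottom proj [282.75 216.46]
```

View pics/d1.png

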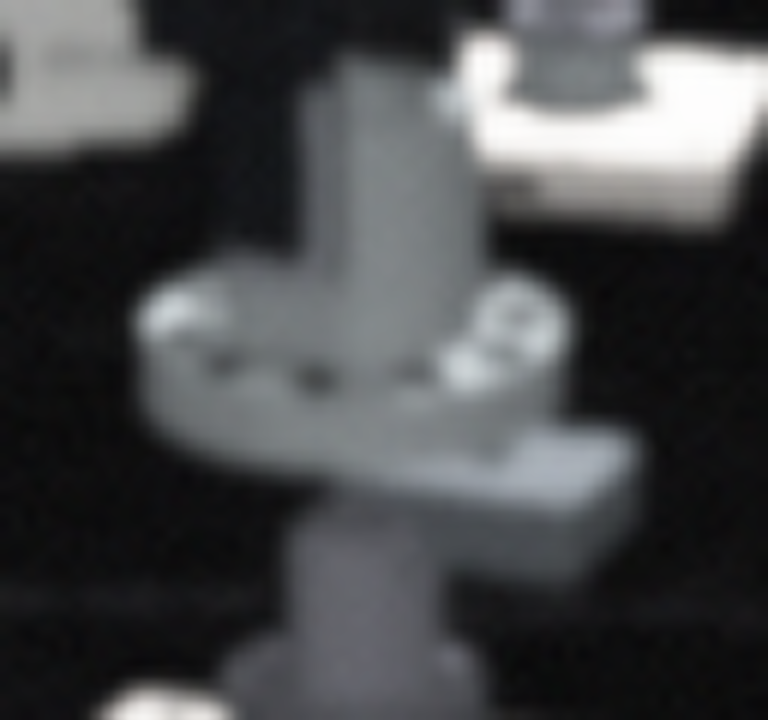

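```bash
python3 - <<'E'
from h import *
g=np.load("last.npy")
for r in (203,204,205,206,207,208):
    p=g[r]
    print(r,p[262:270].astype(int),p[296:306].astype(int))
for r in (200,196,190):print(r,g[r,276:282].astype(int),g[r,290:298].astype(int))
E
python3 f.py
```

```text
203 [ 20  17  27  70 117 131 123 114] [163 177 196 191 149  84  32  13  16  14]
204 [ 16  18  23  54  94 115 121 120] [143 159 176 165 122  65  24  14  15  14]
205 [ 13  12  20  47  85 108 118 123] [148 147 147 128  94  50  22  16  14  16]
206 [ 13  12  19  47  81 102 113 118] [147 136 123 107  81  47  24  19  18  17]
207 [ 12  12  20  47  80 100 110 115] [128 121 112 102  78  45  23  19  20  18]
208 [ 14  14  20  42  76  97 107 112] [116 113 108  96  72  43  22  18  17  17]
200 [121 121 120 120 119 122] [123 116 120 139 171 176 168 161]
196 [ 68  60  67  86 101  98] [122 118 111  98  69  40  28  23]
190 [24 25 39 67 92 98] [120 114 108 102  90  87  87  91]
tool F [ 2.93 -0.01  0.28] tool M [0.007 0.019 0.001] pos [0.5194 0.0257 0.1581]
```

```bash
python3 -m pendant '0.008 0 0 0 0 0 0.03;0.016 0 0 0 0 0 0.03;0.02 0 0 0 0 0 0.03;0.022 0 0 0 0 0 0.03' 60; python3 f.py; python3 -m pendant '0.001 0 0 0 0 0 0.03;0.002 0 0 0 0 0 0.03;0.003 0 0 0 0 0 0.03';python3 f.py
```

```text
time: 25.45
tool_pos: [0.5187, 0.0256, 0.1351]
tcp_rot: [0.153, 0.691, -0.153, 0.69]
wrist_force: [0.3, -0.9, -3.5]
opening: 0.0393
tool F [ 2.62 -0.05  0.48] tool M [ 0.002  0.009 -0.003] pos [0.5194 0.0256 0.1361]
time: 26.0
tool_pos: [0.5194, 0.0256, 0.1332]
tcp_rot: [0.153, 0.69, -0.153, 0.691]
wrist_force: [0.2, -0.7, -3.2]
opening: 0.0389
tool F [2.85 0.   0.29] tool M [0.022 0.027 0.023] pos [0.5193 0.0256 0.1331]
```

```bash
python3 -m pendant '0.001 0 0 0 0 0 0.03;0.002 0 0 0 0 0 0.03';python3 f.py; python3 -m pendant '0.001 0 0 0 0 0 0.03;0.002 0 0 0 0 0 0.03';python3 f.py
```

```text
time: 26.45
tool_pos: [0.5194, 0.0256, 0.1311]
tcp_rot: [0.153, 0.69, -0.153, 0.69]
wrist_force: [0.1, -0.2, -3.3]
opening: 0.0391
tool F [ 2.84 -0.05 -0.19] tool M [ 0.006 -0.019  0.012] pos [0.5193 0.0256 0.131 ]
time: 26.9
tool_pos: [0.5194, 0.0256, 0.1291]
tcp_rot: [0.153, 0.69, -0.153, 0.69]
wrist_force: [0.9, -0.0, -2.7]
opening: 0.039
tool F [ 2.46 -0.09  0.42] tool M [-0.006 -0.005 -0.007] pos [0.5193 0.0256 0.129 ]
```

```bash
python3 -m pendant '0.0007 0 0 0 0 0 0.03;0.0015 0 0 0 0 0 0.03';python3 f.py; python3 -m pendant '0.0005 0 0 0 0 0 0.03;0.001 0 0 0 0 0 0.03';python3 f.py; python3 -m pendant '0.0005 0 0 0 0 0 0.03;0.001 0 0 0 0 0 0.03';python3 f.py
```

```text
time: 27.35
tool_pos: [0.5194, 0.0256, 0.1276]
tcp_rot: [0.153, 0.69, -0.153, 0.69]
wrist_force: [-0.1, 1.1, -3.3]
opening: 0.0392
tool F [ 2.63  0.07 -0.17] tool M [-0.004 -0.006  0.007] pos [0.5193 0.0256 0.1276]
time: 27.8
tool_pos: [0.5194, 0.0256, 0.1266]
tcp_rot: [0.153, 0.69, -0.153, 0.69]
wrist_force: [0.2, 0.0, -2.8]
opening: 0.0393
tool F [2.93 0.05 0.47] tool M [0.012 0.006 0.005] pos [0.5193 0.0256 0.1266]
time: 28.25
tool_pos: [0.5193, 0.0256, 0.1256]
tcp_rot: [0.153, 0.69, -0.153, 0.69]
wrist_force: [0.8, -0.2, -2.6]
opening: 0.0387
tool F [2.76 0.32 0.06] tool M [ 0.003 -0.     0.016] pos [0.5193 0.0256 0.1256]
```

```bash
python3 -m pendant '0.0007 0 0 0 0 0 0.03;0.0014 0 0 0 0 0 0.03;0.002 0 0 0 0 0 0.03';python3 f.py; python3 -m pendant '0.0007 0 0 0 0 0 0.03;0.0014 0 0 0 0 0 0.03;0.002 0 0 0 0 0 0.03';python3 f.py; python3 -m pendant '0.001 0 0 0 0 0 0.03;0.002 0 0 0 0 0 0.03;0.003 0 0 0 0 0 0.03';python3 f.py
```

```text
time: 28.8
tool_pos: [0.5193, 0.0256, 0.1235]
tcp_rot: [0.153, 0.69, -0.153, 0.69]
wrist_force: [0.5, 0.8, -2.1]
opening: 0.0391
tool F [ 2.41  0.25 -0.13] tool M [ 0.002 -0.005 -0.003] pos [0.5193 0.0256 0.1236]
time: 29.35
tool_pos: [0.5193, 0.0256, 0.1215]
tcp_rot: [0.153, 0.69, -0.153, 0.69]
wrist_force: [1.0, 0.8, -3.3]
opening: 0.0392
tool F [2.97 0.63 0.15] tool M [-0.001 -0.034  0.01 ] pos [0.5193 0.0256 0.1216]
time: 29.9
tool_pos: [0.5193, 0.0256, 0.1185]
tcp_rot: [0.153, 0.69, -0.153, 0.69]
wrist_force: [0.4, -0.3, -3.5]
opening: 0.0394
tool F [ 2.94 -0.15  0.05] tool M [-0.006 -0.012  0.022] pos [0.5193 0.0256 0.1186]
```

```bash
python3 -m pendant '0.001 0 0 0 0 0 0.03;0.002 0 0 0 0 0 0.03;0.003 0 0 0 0 0 0.03;0.004 0 0 0 0 0 0.03';python3 f.py; python3 -m pendant '0.0007 0 0 0 0 0 0.03;0.0014 0 0 0 0 0 0.03;0.002 0 0 0 0 0 0.03';python3 f.py; python3 -m pendant '0.0005 0 0 0 0 0 0.03;0.001 0 0 0 0 0 0.03';python3 f.py; python3 -m pendant '0.0005 0 0 0 0 0 0.03;0.001 0 0 0 0 0 0.03';python3 f.py;
```

```text
time: 30.55
tool_pos: [0.5193, 0.0256, 0.1145]
tcp_rot: [0.153, 0.69, -0.153, 0.69]
wrist_force: [-0.2, 0.0, -3.4]
opening: 0.039
tool F [ 3.29 -0.03 -0.29] tool M [-0.007 -0.001 -0.018] pos [0.5193 0.0256 0.1146]
time: 31.1
tool_pos: [0.5193, 0.0256, 0.1125]
tcp_rot: [0.153, 0.69, -0.153, 0.69]
wrist_force: [-0.3, 0.4, -3.4]
opening: 0.0388
tool F [ 2.73  0.05 -0.25] tool M [-0.01  -0.008  0.012] pos [0.5193 0.0256 0.1126]
time: 31.55
tool_pos: [0.5194, 0.0256, 0.1116]
tcp_rot: [0.153, 0.69, -0.153, 0.69]
wrist_force: [0.2, -0.3, -2.4]
opening: 0.0391
tool F [ 2.49 -0.   -0.05] tool M [-0.025  0.007 -0.002] pos [0.5193 0.0256 0.1116]
time: 32.0
tool_pos: [0.5193, 0.0256, 0.1106]
tcp_rot: [0.153, 0.69, -0.153, 0.69]
wrist_force: [0.2, 0.4, -3.1]
opening: 0.0394
tool F [ 2.7  -0.33 -0.19] tool M [-0.006 -0.006 -0.01 ] pos [0.5193 0.0256 0.1106]
```

```bash
for i in 1 2 3; do :; done; python3 -m pendant '0.0005 0 0 0 0 0 0.03;0.001 0 0 0 0 0 0.03';python3 f.py
```

```text
time: 32.45
tool_pos: [0.5193, 0.0256, 0.1096]
tcp_rot: [0.153, 0.69, -0.153, 0.69]
wrist_force: [-1.0, -0.2, -3.4]
opening: 0.0393
tool F [ 2.61 -0.19 -0.22] tool M [ 0.014 -0.001  0.   ] pos [0.5193 0.0256 0.1096]
```

```bash
python3 -m pendant '0.0005 0 0 0 0 0 0.03;0.001 0 0 0 0 0 0.03';python3 f.py
```

```text
time: 32.9
tool_pos: [0.5193, 0.0256, 0.1086]
tcp_rot: [0.153, 0.69, -0.153, 0.69]
wrist_force: [0.3, -0.3, -2.1]
opening: 0.0388
tool F [2.58 0.09 0.15] tool M [-0.021 -0.028  0.002] pos [0.5193 0.0256 0.1086]
```

```bash
python3 -m pendant '0.0003 0 0 0 0 0 0.03;0.0006 0 0 0 0 0 0.03';python3 f.py
```

```text
time: 33.35
tool_pos: [0.5193, 0.0256, 0.108]
tcp_rot: [0.153, 0.69, -0.153, 0.69]
wrist_force: [0.4, -0.3, -2.2]
opening: 0.0391
tool F [2.67 0.29 0.1 ] tool M [-0.003  0.002 -0.012] pos [0.5193 0.0256 0.108 ]
```

```bash
python3 -m pendant '0.0003 0 0 0 0 0 0.03;0.0006 0 0 0 0 0 0.03';python3 f.py
```

```text
time: 33.8
tool_pos: [0.5193, 0.0256, 0.1074]
tcp_rot: [0.153, 0.69, -0.153, 0.69]
wrist_force: [0.2, 0.1, -3.4]
opening: 0.0389
tool F [2.82 0.1  0.04] tool M [-0.023  0.023 -0.018] pos [0.5193 0.0256 0.1074]
```

```bash
python3 -m pendant '0.0003 0 0 0 0 0 0.03;0.0006 0 0 0 0 0 0.03';python3 f.py
```

```text
time: 34.25
tool_pos: [0.5193, 0.0256, 0.1068]
tcp_rot: [0.153, 0.69, -0.153, 0.69]
wrist_force: [0.3, 0.5, -2.1]
opening: 0.039
tool F [ 2.32  0.41 -0.  ] tool M [-0.002 -0.005  0.006] pos [0.5193 0.0256 0.1068]
```

```bash
python3 -m pendant '0.0003 0 0 0 0 0 0.03;0.0006 0 0 0 0 0 0.03'
```

```text
time: 34.7
tool_pos: [0.5193, 0.0256, 0.1062]
tcp_rot: [0.153, 0.69, -0.153, 0.69]
wrist_force: [-0.4, 1.0, -3.5]
opening: 0.039
```

```bash
python3 -m pendant '0.0003 0 0 0 0 0 0.03;0.0006 0 0 0 0 0 0.03'
```

```text
time: 34.9
tool_pos: [0.5193, 0.0256, 0.1056]
tcp_rot: [0.153, 0.69, -0.153, 0.69]
wrist_force: [1.2, -0.6, -2.4]
opening: 0.0393
```

```bash
python3 -m pendant '0.0003 0 0 0 0 0 0.03;0.0006 0 0 0 0 0 0.03'
```

```text
time: 35.1
tool_pos: [0.5193, 0.0256, 0.105]
tcp_rot: [0.153, 0.69, -0.153, 0.69]
wrist_force: [-0.2, -0.3, -2.6]
opening: 0.0394
```

```bash
python3 -m pendant '0.0003 0 0 0 0 0 0.03;0.0006 0 0 0 0 0 0.03'
```

```text
time: 35.3
tool_pos: [0.5193, 0.0256, 0.1044]
tcp_rot: [0.153, 0.69, -0.153, 0.69]
wrist_force: [1.1, -0.1, -3.4]
opening: 0.0388
```

```bash
python3 -m pendant '0.0003 0 0 0 0 0 0.03;0.0006 0 0 0 0 0 0.03'; python3 f.py
```

```text
time: 35.5
tool_pos: [0.5193, 0.0256, 0.1038]
tcp_rot: [0.153, 0.69, -0.153, 0.69]
wrist_force: [-0.1, 0.0, -2.7]
opening: 0.0391
tool F [ 2.81 -0.18 -0.01] tool M [-0.006  0.009  0.001] pos [0.5193 0.0256 0.1038]
```

```bash
python3 -m pendant '0.0003 0 0 0 0 0 0.03;0.0006 0 0 0 0 0 0.03'
```

```text
time: 35.95
tool_pos: [0.5194, 0.0256, 0.1032]
tcp_rot: [0.153, 0.69, -0.153, 0.69]
wrist_force: [-0.9, 0.1, -3.4]
opening: 0.0392
```

```bash
python3 -m pendant '0.0003 0 0 0 0 0 0.03;0.0006 0 0 0 0 0 0.03'; python3 f.py
```

```text
time: 36.15
tool_pos: [0.5193, 0.0256, 0.1026]
tcp_rot: [0.153, 0.69, -0.153, 0.69]
wrist_force: [0.4, 0.1, -3.4]
opening: 0.0393
tool F [ 2.73 -0.25  0.05] tool M [ 0.002 -0.003  0.031] pos [0.5193 0.0256 0.1026]
```

```bash
python3 -m pendant '0.0003 0 0 0 0 0 0.03;0.0006 0 0 0 0 0 0.03'
```

```text
time: 36.6
tool_pos: [0.5194, 0.0256, 0.102]
tcp_rot: [0.153, 0.69, -0.153, 0.69]
wrist_force: [0.0, 0.6, -0.7]
opening: 0.0396
```

```bash
python3 -m pendant '0.0003 0 0 0 0 0 0.03;0.0006 0 0 0 0 0 0.03'; python3 f.py; python3 side.py d2
```

```text
time: 36.8
tool_pos: [0.5195, 0.0256, 0.1018]
tcp_rot: [0.153, 0.69, -0.153, 0.691]
wrist_force: [-0.7, 0.8, 4.8]
opening: 0.0392
tool F [-4.84 -0.48 -0.93] tool M [ 0.006  0.271 -0.144] pos [0.5195 0.0256 0.1018]
d2 crop origin 254,175; tip proj [282.7  219.02] key bottom proj [282.8  239.67]
```

View pics/d2.png

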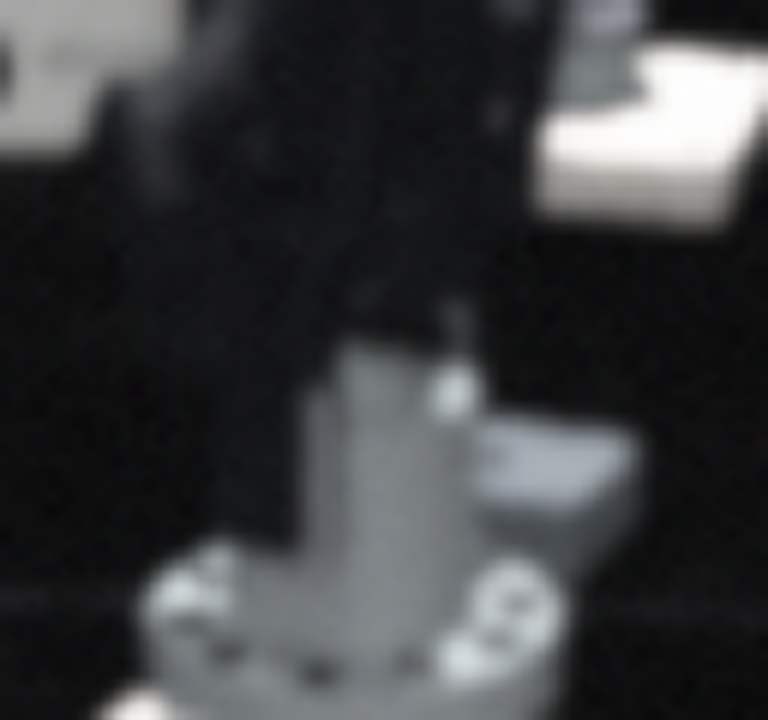

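```bash
python3 -m pendant '0.0002 0 0 0 0 0 0.03;0.0002 0 0 0 0 0 0.03'; python3 f.py
```

```text
time: 37.45
tool_pos: [0.5195, 0.0256, 0.1017]
tcp_rot: [0.153, 0.69, -0.153, 0.691]
wrist_force: [-2.1, 0.7, 7.7]
opening: 0.0392
tool F [-7.14 -0.86 -2.2 ] tool M [-0.     0.37  -0.205] pos [0.5195 0.0256 0.1017]
```

```bash
python3 -m pendant '0.0001 0 0 0 0 0 0.03;0.0001 0 0 0 0 0 0.03;0.0001 0 0 0 0 0 0.03;0.0001 0 0 0 0 0 0.03;0.0001 0 0 0 0 0 0.03;0.0001 0 0 0 0 0 0.03'; python3 f.py
```

```text
time: 38.3
tool_pos: [0.5196, 0.0256, 0.1017]
tcp_rot: [0.153, 0.69, -0.153, 0.691]
wrist_force: [-1.7, 0.3, 7.8]
opening: 0.0388
tool F [-8.07 -0.98 -2.04] tool M [-0.01   0.407 -0.207] pos [0.5195 0.0256 0.1017]
```

```bash
python3 -m pendant '-0.0003 0 0 0 0 0 0.03;-0.0003 0 0 0 0 0 0.03;-0.0003 0 0 0 0 0 0.044;-0.0003 0 0 0 0 0 0.055;-0.0003 0 0 0 0 0 0.065;-0.0003 0 0 0 0 0 0.07;-0.0003 0 0 0 0 0 0.07' 40; python3 f.py; python3 side.py d3
```

```text
time: 39.25
tool_pos: [0.5193, 0.0256, 0.1013]
tcp_rot: [0.153, 0.69, -0.153, 0.69]
wrist_force: [0.1, -0.3, 0.9]
opening: 0.0696
tool F [-0.    0.06  0.2 ] tool M [ 0.014 -0.02   0.021] pos [0.5193 0.0256 0.1014]
d3 crop origin 254,175; tip proj [282.77 219.19] key bottom proj [282.88 239.84]
```

View pics/d3.png

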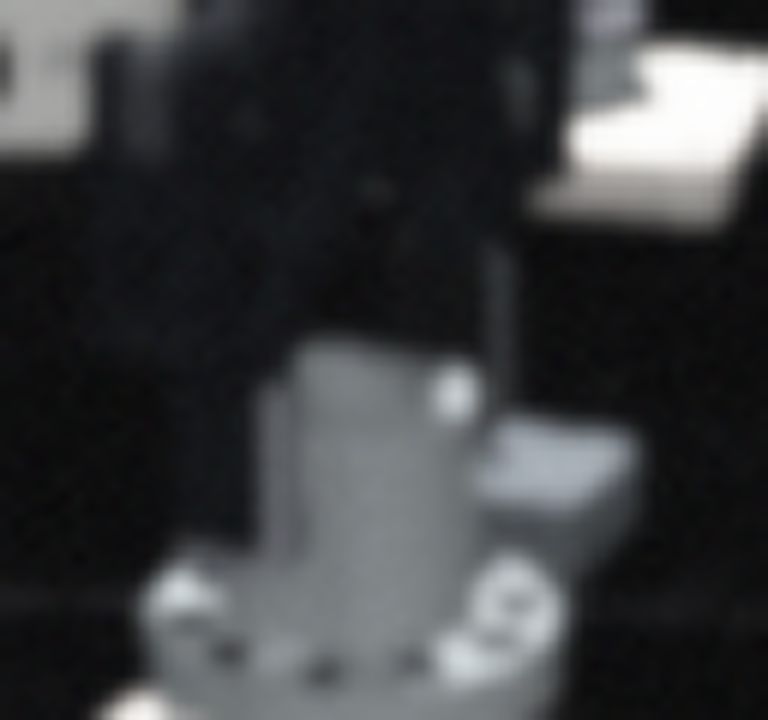

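```bash
python3 -m pendant '-0.01 0 0 0 0 0 0.07;-0.03 0 0 0 0 0 0.07;-0.06 0 0 0 0 0 0.07;-0.1 0 0 0 0 0 0.07;-0.14 0 0 0 0 0 0.07;-0.14 0 0 0 0 0 0.07' 40; python3 -m pendant '0 0.05 0 0 0 0 0.07;0 0.1 0 0 0 0 0.07;0 0.15 0 0 0 0 0.07;0 0.2 0 0 0 0 0.07;0 0.2 0 0 0 0 0.07'; python3 f.py; python3 side.py d4; python3 -c "
from h import *
t=cap('top','t9');crop(t,248,225,40,30,10,'t9c')
s=cap('side','s9')
for z in (.0628,.12): print(proj(t,(.5185,.0258,z)),proj(s,(.5185,.0258,z)))"
```

```text
time: 40.3
tool_pos: [0.5231, 0.0254, 0.2478]
tcp_rot: [0.153, 0.686, -0.152, 0.694]
wrist_force: [1.7, -0.4, -0.0]
opening: 0.07
time: 40.8
tool_pos: [0.6057, 0.2124, 0.2411]
tcp_rot: [0.152, 0.69, -0.15, 0.691]
wrist_force: [-1.0, -0.4, 0.7]
opening: 0.0704
tool F [-0.12 -0.67 -0.32] tool M [-0.002  0.016 -0.035] pos [0.6028 0.2061 0.2409]
d4 crop origin 254,175; tip proj [226.42 181.76] key bottom proj [227.71 208.28]
[246.86582446 221.56448007] [283.19710917 230.72046073]
[244.61482571 216.66901993] [283.08072576 206.67770732]
```

View pics/d4.png

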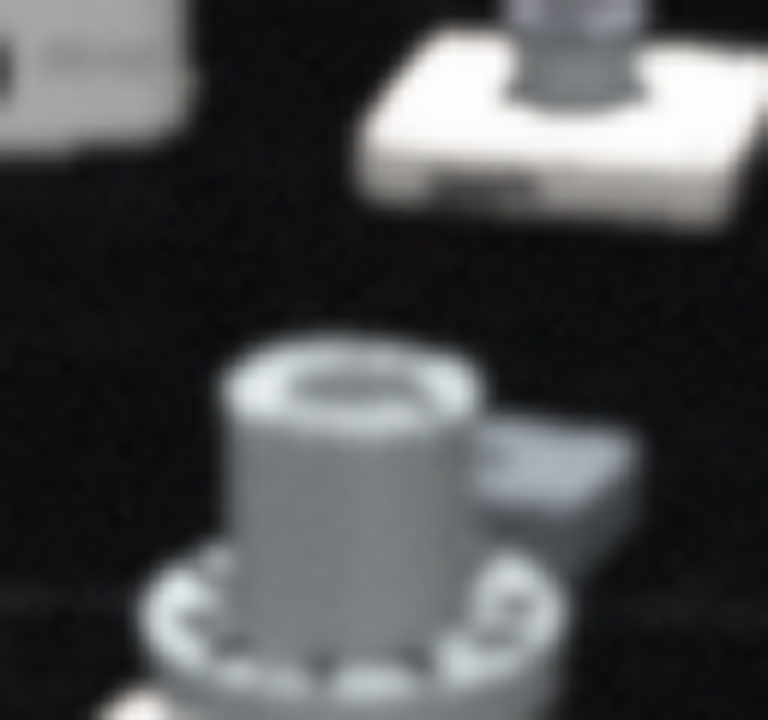

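View pics/t9c.png

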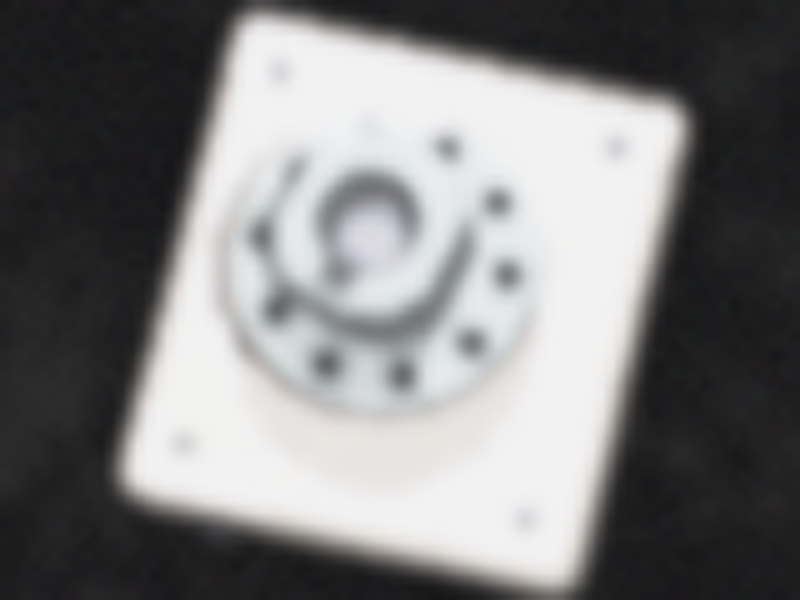

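View pics/t9.png

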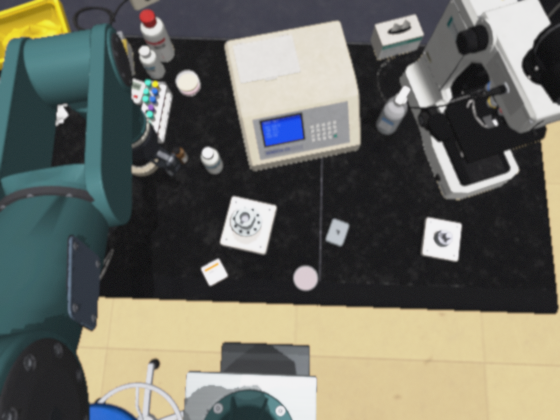

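```bash
python3 -c "
from rig import ticket
print(ticket.sign_off())"; python3 go.py
```

```text
the job is handed in; nothing more can be done
None
the job is handed in; nothing more can be done
```

The carrier head is home on the washer over the key, and I handed the job in at about 41 s of the 72 s allowed. Sign-off gave no verdict, so what follows is from my own checks.

- **Key:** I took it from its stand and lowered it into the slot, which I found at about −23° to −27° in world yaw. I centred it by feeling both slot walls and the slot floor; wrist loads stayed under 2 N. I let it go with the fingertips about 2 mm above the shaft tip. The top picture afterwards showed the key's top about 12.6 mm from the axis at the height expected when fully down.
- **Head:** It went over the shaft and key with no contact until its underside was at about z = 0.063, or 7 mm above the collar. That is inside the 5 to 15 mm range given. I pressed with about 7 to 8 N plus its 2.8 N weight, roughly 10 to 11 N in all, for over half a second. I then eased off, let go and moved the arm clear.
- **Last checks:** The pictures show the head level on the shaft with its keyway on the key. Its top appears within half a pixel of where it should be (row 207 against 206.7). The dish, box and bottle are at the same pixels as at the start, and the wrist force on the free arm was about zero.

**Disagreements:**
- The slot angle came out as −23° by feel and −25° to −28° by camera. I fitted the head at −25°.
- While gripping the key, the reported opening fell to 2 to 6 mm although the key is 8 mm thick, but the pictures showed it held upright.
- During the press there was a side load of about 2 N and a moment of 0.4 N m, which went away when I released the head.
- The washer's squeeze was never measured directly, only inferred from force and height.

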